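# Sort the faceting bench's jars and markers into their bays

## Task

Clear up the front bench so that coarse grit stays away from the polishes (the things on the bench behind stay there): stand the red-capped jar upright in the red-lined tray, the white jar in the white-lined bay and the black-capped green jar in the green-lined bay of the double tray. Lay the two felt markers in the notches of the wooden pen rest, bridging both ridges, the blue one over the blue strip and the red one over the red strip. Leave the flat tin and the spirit lamp where they stand.

Things in the scene. Friction and masses are not known exactly. Their poses are not given: they have to be found in the camera images.
- jar_red_mid (a point): Small round jar with a bright red cap over a dark grey body (coarse grit): 30 mm diameter, 42 mm tall, the cap is its top 12 mm. Origin (this point): centre of the jar, half-way up, 21 mm above its underside; z up. Loose, stands upright at the start.
- jar_white_mid (a point): Small round jar, white all over with a white cap (polish): 30 mm diameter, 42 mm tall, the cap is its top 12 mm. Origin (this point): centre of the jar, half-way up, 21 mm above its underside; z up. Loose, stands upright at the start.
- jar_green_mid (a point): Small round jar with a black cap over a dark green body (polish): 30 mm diameter, 42 mm tall, the cap is its top 12 mm. Origin (this point): centre of the jar, half-way up, 21 mm above its underside; z up. Loose, stands upright at the start.
- marker_blue_mid (a point): Felt marker, light grey barrel with a blue cap. 137 mm long, 12 mm thick and 12 to 15 mm across; lies flat on the table at the start. Its y axis runs along its length, the coloured cap half is one end; x is across it, z up. This point: its centre, 6 mm above its underside, close to its balance point. Loose, about 11 g.
- marker_red_mid (a point): Felt marker, light grey barrel with a red cap. 137 mm long, 12 mm thick and 12 to 15 mm across; lies flat on the table at the start. Its y axis runs along its length, the coloured cap half is one end; x is across it, z up. This point: its centre, 6 mm above its underside, close to its balance point. Loose, about 11 g.
- grit_tray: Small square grey tray with one bay and a red liner, fixed: 68 x 68 mm outside. Origin: centre of its underside, z up. The bay, 58 x 58 mm, is centred on it. Liner top 7 mm, wall tops 13 mm above the table: walls stand 6 mm above a jar's underside, so grip jars by the upper half to keep the fingertips above the walls.
- polish_tray: Grey tray with two bays side by side along its y axis, fixed: 68 (x) x 131 (y) mm outside. Origin: centre of its underside, z up. White-lined bay centred at y = +31.5 mm, green-lined bay at y = -31.5 mm, both x = 0. Bays 58 x 58 mm; liner tops 7 mm, tops of walls and divider (5 mm thick) 13 mm above the table.
- pen_rest: Pale wooden rest, fixed, base 100 (x) x 140 (y) x 6 mm; origin: centre of underside. Two ridges along y at x = -40 and +40 mm, 12 mm thick, 68 mm free between them for fingers. Each has two notches 34 mm wide at y = +37.5 (blue strip below) and -37.5 mm (red strip); notch floors 16 mm, posts 26 mm above the table. A marker laid along x in a pair has its centre 22 mm above the table.
- parts_tin: Flat pale metal tin with a closed lid, 64 x 94 mm, 27 mm tall; origin at the centre of its underside. A bystander, loose.
- spirit_lamp: Purple glass spirit lamp with a brass cap, 62 mm diameter, 74 mm tall; origin at the centre of its underside. A bystander, loose.
Mind the look-alikes: they are no part of the job. There is more than one size of the part that bears jar_red_mid; the job needs the smallest.

How it is judged:
At the end, for the whole second after the job is handed in: Each jar upright (0.12 rad) on its own bay's liner, within 16 mm of the bay's centre in x and y; each marker in its own notch pair, within 22 mm along it, 13 mm across, 0.28 rad in direction; heights within 5 mm; all at rest (x of jar_red_mid in the frame of grit_tray between -0.016 and 0.016 m and y of jar_red_mid in the frame of grit_tray between -0.016 and 0.016 m and z of jar_red_mid in the frame of grit_tray between 0.023 and 0.033 m and angle between each of jar_red_mid, jar_white_mid, jar_green_mid's own z axis and vertical below 0.12 rad and x of jar_white_mid in the frame of polish_tray between -0.016 and 0.016 m and y of jar_white_mid in the frame of polish_tray between 0.0155 and 0.0475 m and z of jar_white_mid in the frame of polish_tray between 0.023 and 0.033 m and x of jar_green_mid in the frame of polish_tray between -0.016 and 0.016 m and y of jar_green_mid in the frame of polish_tray between -0.0475 and -0.0155 m and z of jar_green_mid in the frame of polish_tray between 0.023 and 0.033 m and x of marker_blue_mid in the frame of pen_rest between -0.022 and 0.022 m and y of marker_blue_mid in the frame of pen_rest between 0.0245 and 0.0505 m and z of marker_blue_mid in the frame of pen_rest between 0.017 and 0.027 m and angle between the y axis of each of marker_blue_mid, marker_red_mid and the x axis of pen_rest, either way round below 0.28 rad and x of marker_red_mid in the frame of pen_rest between -0.022 and 0.022 m and y of marker_red_mid in the frame of pen_rest between -0.0505 and -0.0245 m and z of marker_red_mid in the frame of pen_rest between 0.017 and 0.027 m and linear speed of each of jar_red, jar_white, jar_green, marker_blue, marker_red below 0.02 m/s); the robot touches nothing.
It fails at once if the tin is pushed more than 15 mm (distance of parts_tin from where it was at the start of the episode above 0.015 m).
It fails at once if the spirit lamp is pushed more than 15 mm (distance of spirit_lamp from where it was at the start of the episode above 0.015 m).
It also fails if it takes over 131 s, if anything falls off the work surface, if the arm or the gripper's body presses on something with over 40 N, if the wrist force passes 120 N, or if a joint passes its speed limit or range.

## Robot

A 7-joint arm with a two-finger parallel gripper is mounted at the origin on a cart in front of the work surface, level with it; the furniture and walls round the work are solid. World frame = base frame: x ahead of the robot, y to its left, z up, the work surface at z = 0. Lengths are in m, angles in rad, forces in N, time in s.
With the tool pointing down it reaches from about 0.4 to 0.9 m from the base axis. Payload 5.5 kg.
Tool frame: the origin (TCP) lies between the finger pads; the fingertips stand 22 mm ahead of it and the grasp point (between the pads) lies 3 mm ahead of it; z points along the fingers, y is the direction in which the jaws open and shut (so a half turn about z gives the same grasp; the last joint's range is limited). The gripper opens to 92 mm and grips with 3 to 60 N. Pads are 19 mm wide; open, the fingers measure 130 mm over their backs; the gripper's body (75 mm by 190 mm) begins 47 mm behind the grasp point.
Start: joints at [-0.988, 0.501, -0.427, 1.55, 0.221, 1.138, -0.21], TCP at [0.204, 0.617, 0.249] pointing down, gripper open.
Joint ranges: [-2.88, 2.88], [-0.31, 2.03], [-1.54, 1.56], [0.2, 2.42], [-1.41, 4.55], [0.19, 2.02], [-2.57, 2.57]. Speed limits (rad/s): [2.57, 2.57, 3.14, 3.14, 3.14, 3.14, 3.14].

## Interface

Orientations are given as a unit quaternion [x, y, z, w].
In Python, from station import robot gives the robot as it stands. The module is installed in compiled form; this text tells all that it offers.
- The arm moves only by the tool send_rows, never from a script. Its argument "motion" is a list of rows, each a list of 3 entries, a list of its own where there are three numbers: the shift along the tool's x, y, z in cm, then the turn, a rotation vector about the tool's x, y, z in rad, then the finger opening in cm, from 0 to 9.18. In form: [[[dx, dy, dz], [ax, ay, az], hand], ...]. A call has exactly 8 rows; each row is the pose to reach, as a shift and turn from the pose commanded when the call began, along the tool's axes at that moment; what a row does not reach only later rows make up. A row lasts 1/12 s, in which the tool goes at most 41.7 mm and 7.16 degrees, less where a joint would pass 70% of its speed; a pose out of reach is approached as far as the arm can. A call with a gripper value outside its range is refused whole. The fingers move at their own pace and stop on an object; "newtons" is the grip in N (left out, the last holds). Time passes only in rows, so rows that repeat a pose let the fingers close, or fill a call up. It gives the time, the measured TCP pose, the force and the opening at its end, in the units of the state.
- robot.read_state(): the state, without advancing time (a new reading comes with each control period).
- robot.get_image(name): name is "side" or "top" or "wrist"; returns the picture (400x640x3 uint8, red, green, blue); there is no depth.
- robot.calibration(name): a dict with "camera_matrix" (3x3 intrinsics, pixels), "world_from_camera" (4x4, takes a point from camera to world coordinates). Camera axes: x right, y down, z forward; pixel columns grow to the right and rows downward; lengths in m; the calibration is good to about 2 mm. A picture is of the moment at which its call begins: read the wrist's pose just before it. calibration takes no time and is no camera call; for the wrist camera it gives the pose at the moment of the call.
- robot.close_job(): hands the job in, once; it reports no verdict.
The state is a dict: "t": time; "joints": joint angles; "qd": joint speeds; "joint_efforts": joint torques, N m; "eef_pos": TCP position; "tool_rot": TCP orientation; "ft_force": force on the tool from outside, world axes, zero at the start; "torque": the same for the moment, N m; "opening": finger opening in m.
Only numpy, scipy, OpenCV 4.12 (cv2) and the standard library are available. Lean on these libraries where they do the work, as an engineer would, in place of code of your own. Each camera call takes 0.05 s, during which the arm holds its last target.

## Working session

There is one attempt and no reset: what is moved stays moved. The work goes in short steps, Python scripts to look and compute and a tool call to move; the robot and the scene stay as the last step left them, time stands still between calls to the robot, and variables do not carry over. Pictures are saved under pics/ and viewed, and the job is handed in when it is done.

Besides the shell and the picture viewer there is one more tool, called after "Call:" as name(argument=value, ...), one argument or row to a line, values as JSON. send_rows: Moves the arm, as the interface text tells. Its arguments: {"type":"object","properties":{"motion":{"type":"array"},"newtons":{"type":"number"}},"required":["motion"]}

```bash
mkdir -p pics
python3 - <<'E'
from station import robot
import cv2
print(robot.read_state())
for n in ("top","side","wrist"):
    c=robot.calibration(n); print(n,c)
    im=robot.get_image(n); cv2.imwrite(f"pics/{n}0.png",im[:,:,::-1])
E
```

```text
{'t': 0.0, 'joints': array([-0.98782216,  0.50185944, -0.42677261,  1.55146091,  0.22083223,
        1.13828302, -0.21028482]), 'qd': array([ 0.00011176,  0.00040071,  0.00026347, -0.00200587, -0.00038236,
        0.00033626,  0.000168  ]), 'joint_efforts': array([-7.01584504e-04, -5.66587830e+01, -5.81680700e+00, -2.79116768e+01,
       -6.86823344e-02,  3.08594678e-02,  1.91353652e-04]), 'eef_pos': array([0.20418333, 0.61640278, 0.24766486]), 'tool_rot': array([ 1.59172376e-01,  9.87250326e-01, -9.59143481e-04, -1.71984399e-04]), 'ft_force': array([-0.04371555,  0.53083625,  0.9157281 ]), 'torque': array([ 0.03790378, -0.02461531, -0.04594958]), 'opening': 0.09150930429144831}
top {'camera_matrix': array([[492.22160069,   0.        , 319.67823239],
       [  0.        , 492.22160069, 200.12359274],
       [  0.        ,   0.        ,   1.        ]]), 'world_from_camera': array([[-0.02166444, -0.98540521,  0.16884082,  0.39078065],
       [-0.99974807,  0.02234427,  0.00212732,  0.14481   ],
       [-0.0058689 , -0.16875219, -0.98564104,  1.07048131],
       [ 0.        ,  0.       
[... 222 characters left out ...]
camera': array([[ 0.85945804, -0.2524698 ,  0.44451196,  0.17168358],
       [-0.51092652, -0.45299307,  0.7305829 , -0.5470633 ],
       [ 0.01691072, -0.85501829, -0.51832205,  0.5502191 ],
       [ 0.        ,  0.        ,  0.        ,  1.        ]])}
wrist {'camera_matrix': array([[304.08394292,   0.        , 322.7407089 ],
       [  0.        , 304.08394292, 200.08841585],
       [  0.        ,   0.        ,   1.        ]]), 'world_from_camera': array([[ 0.31579464,  0.91838513,  0.23841665,  0.13864034],
       [ 0.94882502, -0.30508027, -0.08159109,  0.63871103],
       [-0.00219582,  0.25198171, -0.9677295 ,  0.38217122],
       [ 0.        ,  0.        ,  0.        ,  1.        ]])}
```

View pics/top0.png

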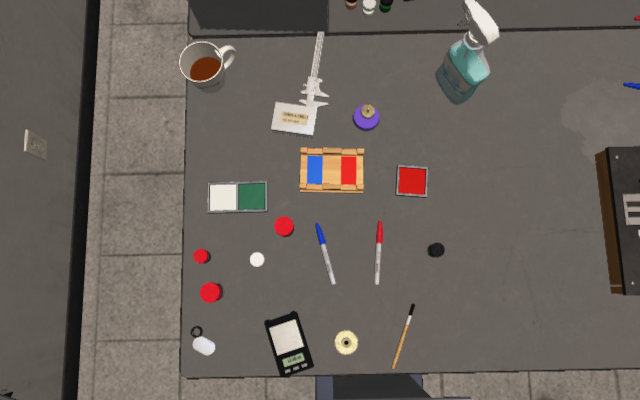

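View pics/side0.png

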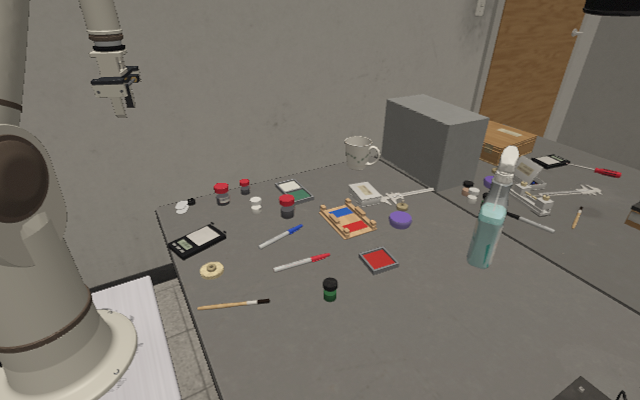

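View pics/wrist0.png

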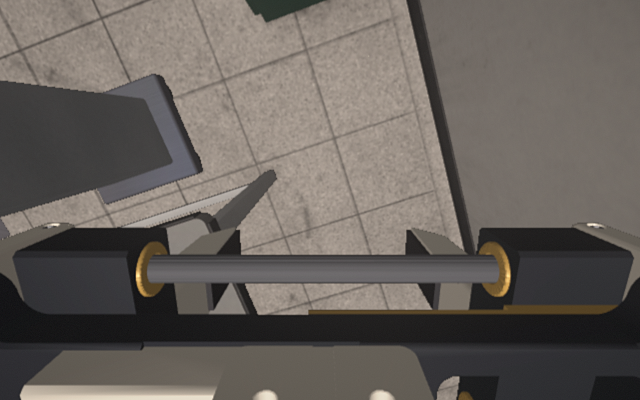

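```bash
cat > h.py <<'E'
from station import robot
import numpy as np, cv2
from scipy.spatial.transform import Rotation as R
def ray(cal,uv,z):
    K=cal["camera_matrix"];T=cal["world_from_camera"]
    d=T[:3,:3]@np.linalg.solve(K,[uv[0],uv[1],1.]);o=T[:3,3]
    return o+d*(z-o[2])/d[2]
def proj(cal,p):
    T=np.linalg.inv(cal["world_from_camera"]);c=T[:3,:3]@np.asarray(p)+T[:3,3]
    u=cal["camera_matrix"]@c;return u[:2]/u[2]
def blobs(im,name,amin=25):
    h=cv2.cvtColor(im,cv2.COLOR_RGB2HSV);H,S,V=[h[...,i].astype(int) for i in range(3)]
    m={'red':((H<6)|(H>174))&(S>170)&(V>90),'blue':(H>105)&(H<125)&(S>150)&(V>90),
       'white':(S<25)&(V>215),'light':(S<40)&(V>150),'dgreen':(H>65)&(H<95)&(S>100)&(V>40),'dark':(V<35),
       'purple':(H>122)&(H<140)&(S>90)}[name].astype(np.uint8)
    n,l,st,c=cv2.connectedComponentsWithStats(m)
    return [(c[i].round(1),st[i][:5],l==i) for i in range(1,n) if st[i][4]>=amin]
def go(p,yaw):
    """delta to world tcp p, tool x axis pointing at yaw, tool z down"""
    s=robot.read_state();R0=R.from_quat(s["tool_rot"])
    c,sn=np.cos(yaw),np.sin(yaw)
    Rt=R.from_matrix(np.array([[c,sn,0],[sn,-c,0],[0,0,-1]]))
    print("d_cm",(R0.inv().apply(np.array(p)-s["eef_pos"])*100).round(2),"rot",(R0.inv()*Rt).as_rotvec().round(3))
E
python3 - <<'E'
from h import *
im=robot.get_image("top");c=robot.calibration("top")
for n,z in (("red",.042),("blue",.008),("white",.042),("dgreen",.007),("dark",.042),("purple",.04)):
    for b in blobs(im,n):
        if 185<b[0][0]<520 and b[0][1]<385 and b[0][1]>30: print(n,b[0],b[1],ray(c,b[0],z).round(4))
cr=im[200:320,180:300];cv2.imwrite("pics/crop1.png",cv2.resize(cr[:,:,::-1],None,fx=5,fy=5))
cr=im[140:290,290:460];cv2.imwrite("pics/crop2.png",cv2.resize(cr[:,:,::-1],None,fx=4,fy=4))
E
```

```text
red [348.  170.1] [341 157  15  28 407] [0.6308 0.085  0.042 ]
red [411.8 180.4] [399 167  27  27 658] [ 0.6052 -0.0503  0.042 ]
red [283.5 225.7] [274 216  20  20 300] [0.5141 0.2242 0.042 ]
red [379.5 232.4] [376 221   7  22 109] [0.4955 0.0232 0.042 ]
red [200.4 255.6] [193 249  15  14 167] [0.4554 0.3979 0.042 ]
red [209.8 292. ] [200 283  21  20 327] [0.3804 0.3771 0.042 ]
blue [314.6 169.2] [308 156  14  28 384] [0.6425 0.1568 0.008 ]
blue [319.8 234.2] [316 223  10  21 100] [0.498  0.1485 0.008 ]
white [223.2  49.8] [220  46   9  11  39] [0.9133 0.3557 0.042 ]
white [311.3  89.6] [309  78   7  23  72] [0.8146 0.1601 0.042 ]
white [303.7 118.9] [282 102  44  33 484] [0.7475 0.178  0.042 ]
white [222.6 197. ] [210 185  26  25 637] [0.5784 0.3531 0.042 ]
white [256.4 259. ] [250 253  14  14 145] [0.4458 0.2812 0.042 ]
white [290.7 335.4] [279 320  24  31 446] [0.2904 0.2117 0.042 ]
white [205.6 345.5] [197 337  18  17 198] [0.2742 0.3839 0.042 ]
dgreen [461.8  50.5] [457  46  10   9  35] [ 0.9158 -0.1885  0.007 ]
dgreen [458.1  65.2] [452  57  14  17  52] [ 0.88   -0.1774  0.007 ]
dgreen [251.5 196. ] [239 184  26  25 650] [0.5855 0.2967 0.007 ]
dark [435.7 249.7] [429 243  15  14 125] [ 0.4568 -0.0921  0.042 ]
dark [411.5 308.9] [409 304   6  11  29] [ 0.3376 -0.0354  0.042 ]
dark [289.2 346.1] [265 311  49  66 776] [0.2695 0.215  0.042 ]
purple [365.1 119.5] [353 105  26  25 374] [0.7437 0.044  0.04  ]
```

View pics/crop1.png

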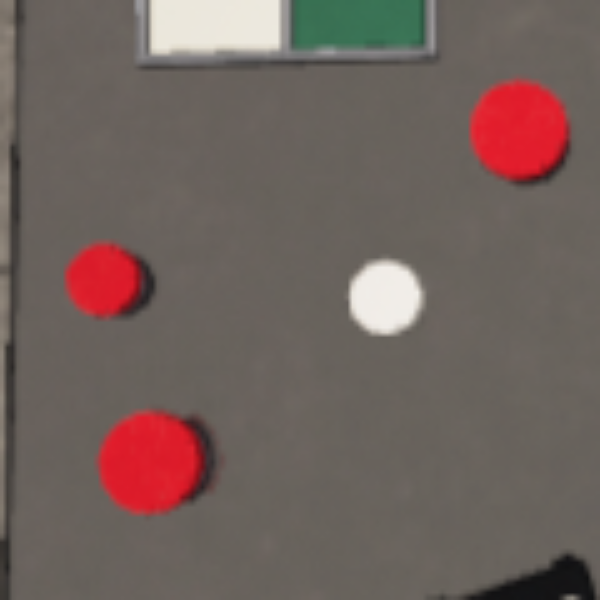

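View pics/crop2.png

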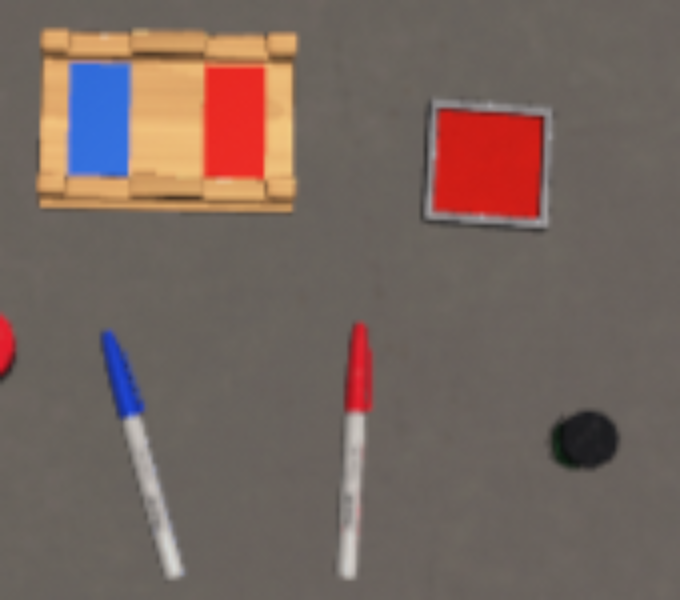

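Run:
```python
from h import *
im=robot.get_image("top");c=robot.calibration("top")
hsv=cv2.cvtColor(im,cv2.COLOR_RGB2HSV)
for n,(x0,y0,x1,y1) in dict(mb=(305,212,345,292),mr=(362,212,395,292)).items():
    m=((hsv[...,2]>135)|(hsv[...,1]>120)).astype(np.uint8)
    roi=np.zeros_like(m);roi[y0:y1,x0:x1]=m[y0:y1,x0:x1]
    cs,_=cv2.findContours(roi,cv2.RETR_EXTERNAL,cv2.CHAIN_APPROX_NONE)
    k=max(cs,key=cv2.contourArea);pts=np.array([ray(c,p,.007)[:2] for p in k[:,0]])
    r=cv2.minAreaRect(pts.astype(np.float32)*1000);mu=pts.mean(0)
    u=np.linalg.svd(pts-mu)[2][0];u*=np.sign(u[0])
    print(n,np.round(r[0],1),np.round(r[1],1),"ang deg of axis from x",np.degrees(np.arctan2(u[1],u[0])).round(1))
def area(name,uv): 
    return min((b for b in blobs(im,name)),key=lambda b:np.hypot(*(b[0]-uv)))
for n,name,uv,z in (("grit","red",(412,180),.007),("wbay","white",(222,197),.007),("gbay","dgreen",(251,196),.007),("sb","blue",(314,169),.006),("sr","red",(348,170),.006)):
    b=area(name,uv);cs,_=cv2.findContours(b[2].astype(np.uint8),0,1);pts=np.array([ray(c,p,z)[:2] for p in max(cs,key=len)[:,0]])
    r=cv2.minAreaRect(pts.astype(np.float32)*1000);print(n,np.round(r[0],1),np.round(r[1],1),round(r[2],1), "centroid",ray(c,b[0],z).round(4))
# side check of jar heights
cs=robot.calibration("side")
for nm,p in dict(red=(.4554,.3979),white=(.4458,.2812),green=(.4568,-.0921)).items():
    print(nm,proj(cs,[*p,.042]).round(1),proj(cs,[*p,0]).round(1))
s=robot.get_image("side");cv2.imwrite("pics/s1.png",cv2.resize(s[160:320,160:420,::-1],None,fx=3,fy=3))
```

```text
mb [457.7 138.2] [137.8  13.6] ang deg of axis from x 14.1
mr [457.5  22.7] [ 13.3 137.6] ang deg of axis from x -5.6
grit [612.7 -56.9] [57.3 56.9] 84.5 centroid [ 0.6125 -0.0569  0.007 ]
wbay [584.7 360.5] [54.8 55.2] 0.4 centroid [0.5847 0.36   0.007 ]
gbay [585.7 296.8] [56.3 53.6] 88.7 centroid [0.5855 0.2967 0.007 ]
sb [642.4 157.2] [29.  61.4] 88.7 centroid [0.643  0.1569 0.006 ]
sr [638.5  82.8] [31.2 61.4] 88.3 centroid [0.6392 0.0829 0.006 ]
red [243.8 180.5] [245.2 192.7]
white [255.1 198.7] [256.4 211.7]
green [329.  280.9] [328.6 296.2]
```

View pics/s1.png

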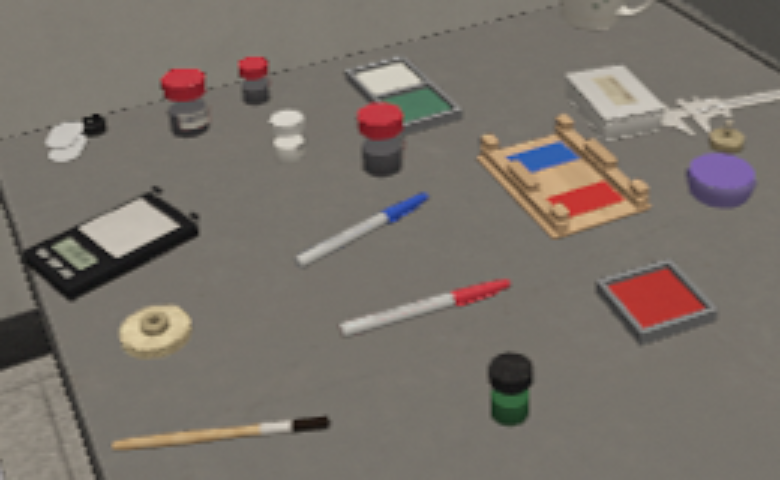

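Run:
```python
from h import *
go([.455,.398,.14],np.pi)
```

```text
d_cm [-30.68 -12.89  10.84] rot [-0.001 -0.    -0.32 ]
```

Call:
send_rows(
  motion=[
    [[-30.7, -12.9, 10.8], [0, 0, -0.32], 6.5],
    [[-30.7, -12.9, 10.8], [0, 0, -0.32], 6.5],
    [[-30.7, -12.9, 10.8], [0, 0, -0.32], 6.5],
    [[-30.7, -12.9, 10.8], [0, 0, -0.32], 6.5],
    [[-30.7, -12.9, 10.8], [0, 0, -0.32], 6.5],
    [[-30.7, -12.9, 10.8], [0, 0, -0.32], 6.5],
    [[-30.7, -12.9, 10.8], [0, 0, -0.32], 6.5],
    [[-30.7, -12.9, 10.8], [0, 0, -0.32], 6.5],
  ],
  newtons=15,
)

```text
t: 0.97
eef_pos: [0.4446, 0.4071, 0.1455]
tool_rot: [-0.0, 1.0, 0.0, 0.0]
ft_force: [0.9, -0.4, -0.2]
opening: 0.0649
```

Run:
```python
from h import *
print(robot.read_state()['t'],robot.read_state()['eef_pos'],robot.read_state()['qd'].round(2))
go([.455,.398,.14],np.pi)
```

```text
0.9667 [0.4445579  0.40708492 0.14549764] [ 0.65  0.24  0.16 -0.01  0.07 -0.26  0.74]
d_cm [-1.04 -0.91  0.55] rot [0. 0. 0.]
```

Run:
```python
from h import *
for k in range(3):
    c=robot.calibration("wrist");im=robot.get_image("wrist")
    print(robot.read_state()['eef_pos'])
c=robot.calibration("wrist");im=robot.get_image("wrist");cv2.imwrite("pics/w1.png",im[:,:,::-1])
for b in blobs(im,"red"):print(b[0],b[1],ray(c,b[0],.042))
go([.455,.398,.14],np.pi)
```

```text
[0.45231909 0.397425   0.14230852]
[0.4498474  0.3995862  0.14308316]
[0.44676171 0.40357476 0.14423797]
[283.8 119.8] [ 256   91   56   58 2471] [0.37652108 0.37515945 0.042     ]
[319.2 213.5] [302 196  35  36 982] [0.45046979 0.40087469 0.042     ]
d_cm [-1.06 -0.87  0.52] rot [-0.001 -0.001 -0.004]
```

View pics/w1.png

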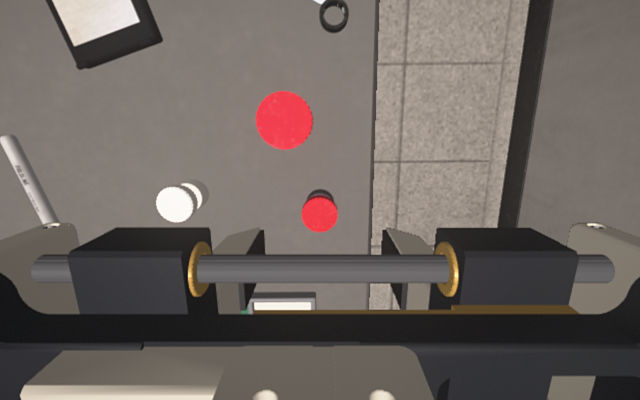

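Run:
```python
from h import *
c=robot.calibration("wrist");im=robot.get_image("wrist")
for b in blobs(im,"red"):print(b[0],b[1],ray(c,b[0],.042))
for b in blobs(im,"white"):print('w',b[0],b[1],ray(c,b[0],.042))
print(robot.read_state()['eef_pos'],robot.read_state()['ft_force'])
go([.455,.398,.14],np.pi)
```

```text
[279.7 123. ] [ 252   95   56   57 2450] [0.37664414 0.3749845  0.042     ]
[315. 216.] [298 199  35  35 976] [0.45056879 0.40085461 0.042     ]
w [102.3  18.7] [  59    0   77   44 1839] [0.30521592 0.25369624 0.042     ]
w [314.5   2.4] [305   0  20   8  76] [0.29603152 0.40234449 0.042     ]
w [68.9 10.2] [62  6 15  9 43] [0.29979224 0.23142863 0.042     ]
w [  5.5 153.5] [  0 140  13  27 124] [0.39846812 0.16071174 0.042     ]
w [191.4 194.7] [179 186  19  23 116] [0.43213861 0.30166294 0.042     ]
w [170.3 206.2] [153 189  36  35 978] [0.44165212 0.28341625 0.042     ]
w [ 38.5 219. ] [ 35 213   8  11  33] [0.45202879 0.17355403 0.042     ]
w [277.4 306.2] [251 304  56   9 290] [0.53427653 0.36647255 0.042     ]
[0.44300574 0.40876751 0.14583726] [-0.50386029  1.21109672 -0.34284045]
d_cm [-1.2  -1.08  0.58] rot [ 0.001 -0.001 -0.001]
```

Call:
send_rows(
  motion=[
    [[-1.0, -0.9, 1.5], [0, 0, 0], 6.5],
    [[-1.0, -0.9, 4.5], [0, 0, 0], 6.5],
    [[-1.0, -0.9, 7.0], [0, 0, 0], 6.5],
    [[-1.0, -0.9, 9.0], [0, 0, 0], 6.5],
    [[-1.0, -0.9, 10.0], [0, 0, 0], 6.5],
    [[-1.0, -0.9, 10.6], [0, 0, 0], 6.5],
    [[-1.0, -0.9, 10.8], [0, 0, 0], 6.5],
    [[-1.0, -0.9, 10.8], [0, 0, 0], 6.5],
  ],
)

```text
t: 1.88
eef_pos: [0.4529, 0.4008, 0.0385]
tool_rot: [-0.001, 1.0, 0.0, 0.0]
ft_force: [0.8, 0.1, -0.5]
opening: 0.0651
```

Call:
send_rows(
  motion=[
    [[0, 0, 0], [0, 0, 0], 2.0],
    [[0, 0, 0], [0, 0, 0], 2.0],
    [[0, 0, 0], [0, 0, 0], 2.0],
    [[0, 0, 0], [0, 0, 0], 2.0],
    [[0, 0, 0], [0, 0, 0], 2.0],
    [[0, 0, 0], [0, 0, 0], 2.0],
    [[0, 0, 0], [0, 0, 0], 2.0],
    [[0, 0, 0], [0, 0, 0], 2.0],
  ],
  newtons=15,
)

```text
t: 2.55
eef_pos: [0.4534, 0.3996, 0.0381]
tool_rot: [-0.0, 1.0, 0.0, 0.0]
ft_force: [-0.2, 0.5, 2.8]
opening: 0.0285
```

Run:
```python
from h import *
print(robot.read_state()['eef_pos'])
go([.6127,-.057,.14],np.pi-.087)
```

```text
[0.45338096 0.39960617 0.03812403]
d_cm [-15.93 -45.66 -10.19] rot [0.    0.    0.087]
```

Call:
send_rows(
  motion=[
    [[0, 0, -2], [0, 0, 0], 2.0],
    [[0, 0, -5], [0, 0, 0], 2.0],
    [[-0.5, -2, -8], [0, 0, 0], 2.0],
    [[-1.8, -5, -9.5], [0, 0, 0], 2.0],
    [[-3, -8.5, -10.2], [0, 0, 0], 2.0],
    [[-4.3, -12.4, -10.2], [0, 0, 0], 2.0],
    [[-5.6, -16.2, -10.2], [0, 0, 0], 2.0],
    [[-7, -20, -10.2], [0, 0, 0], 2.0],
  ],
)

```text
t: 3.22
eef_pos: [0.5234, 0.1978, 0.1402]
tool_rot: [-0.0, 1.0, -0.0, 0.0]
ft_force: [1.5, 0.3, -0.9]
opening: 0.029
```

Call:
send_rows(
  motion=[
    [[-1.3, -3.8, 0], [0, 0, 0], 2.0],
    [[-2.6, -7.6, 0], [0, 0, 0], 2.0],
    [[-3.9, -11.4, 0], [0, 0, 0], 2.0],
    [[-5.2, -15.2, 0], [0, 0, 0], 2.0],
    [[-6.5, -18.7, 0], [0, 0, 0], 2.0],
    [[-7.8, -21.9, 0], [0, 0, 0], 2.0],
    [[-8.6, -24.5, 0], [0, 0, 0], 2.0],
    [[-8.9, -25.6, 0], [0, 0, 0], 2.0],
  ],
)

```text
t: 3.88
eef_pos: [0.613, -0.0626, 0.1395]
tool_rot: [0.003, 1.0, -0.001, 0.0]
ft_force: [-0.5, -0.9, 0.1]
opening: 0.0292
```

Run:
```python
from h import *
im=robot.get_image("wrist");cv2.imwrite("pics/w2.png",im[:,:,::-1])
s=robot.read_state();print(s['t'],s['eef_pos'],s['opening'],s['ft_force'])
go([.6127,-.057,.045],np.pi)
```

```text
3.9333 [ 0.61292943 -0.06311265  0.13946548] 0.02924911887516079 [-0.365527   -1.98037471 -0.013655  ]
d_cm [0.03 0.64 9.44] rot [-0.003  0.    -0.007]
```

View pics/w2.png

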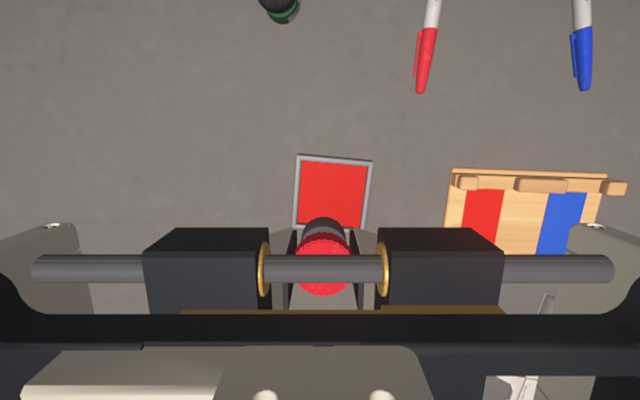

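Call:
send_rows(
  motion=[
    [[0, 0, 1], [0, 0, 0], 2.0],
    [[0, 0, 3], [0, 0, 0], 2.0],
    [[0, 0, 5.2], [0, 0, 0], 2.0],
    [[0, 0, 7], [0, 0, 0], 2.0],
    [[0, 0, 8.3], [0, 0, 0], 2.0],
    [[0, 0, 9], [0, 0, 0], 2.0],
    [[0, 0, 9.3], [0, 0, 0], 2.0],
    [[0, 0, 9.4], [0, 0, 0], 2.0],
  ],
)

```text
t: 4.6
eef_pos: [0.6121, -0.055, 0.0455]
tool_rot: [-0.001, 1.0, 0.0, -0.0]
ft_force: [-0.1, 0.1, -0.4]
opening: 0.0292
```

Run:
```python
from h import *
im=robot.get_image("wrist");cv2.imwrite("pics/w3.png",im[:,:,::-1])
s=robot.read_state();print(s['t'],s['eef_pos'],s['opening'],s['ft_force'])
```

```text
4.65 [ 0.6125546  -0.05549027  0.0460123 ] 0.029188303705485627 [ 0.72745214  0.98588457 -0.80249924]
```

View pics/w3.png

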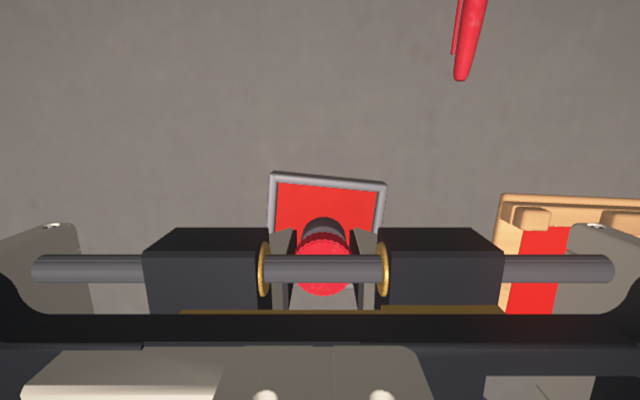

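Call:
send_rows(
  motion=[
    [[0, 0, 0.05], [0, 0, 0], 2.0],
    [[0, 0, 0.1], [0, 0, 0], 3.3],
    [[0, 0, 0.1], [0, 0, 0], 4.5],
    [[0, 0, 0.1], [0, 0, 0], 6.0],
    [[0, 0, 0.1], [0, 0, 0], 6.5],
    [[0, 0, -1], [0, 0, 0], 6.5],
    [[0, 0, -4], [0, 0, 0], 6.5],
    [[0, 0, -8], [0, 0, 0], 6.5],
  ],
)

```text
t: 5.32
eef_pos: [0.6096, -0.0563, 0.1243]
tool_rot: [-0.0, 1.0, 0.0, -0.003]
ft_force: [0.6, -0.1, -0.1]
opening: 0.0643
```

Run:
```python
from h import *
s=robot.read_state();print(s['t'],s['eef_pos'],s['opening'],s['ft_force'])
go([.4568,-.0921,.14],np.pi)
im=robot.get_image("wrist");cv2.imwrite("pics/w4.png",im[:,:,::-1])
```

```text
5.3167 [ 0.60956252 -0.05626282  0.12425412] 0.0642661627900684 [ 0.63397054 -0.06475012 -0.1117939 ]
d_cm [15.29 -3.58 -1.48] rot [ 0.001 -0.007  0.   ]
```

View pics/w4.png

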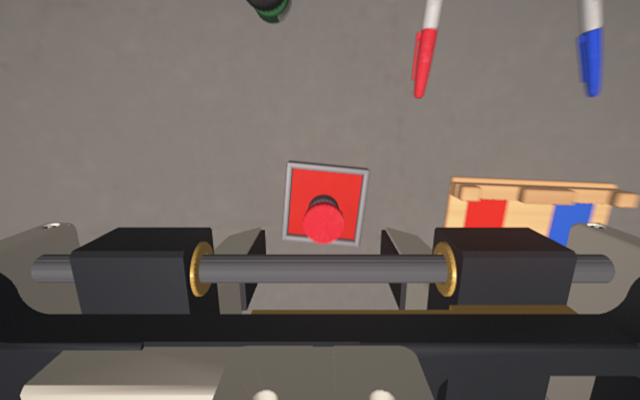

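Call:
send_rows(
  motion=[
    [[2, -0.5, -1.5], [0, 0, 0], 6.5],
    [[5, -1.2, -1.5], [0, 0, 0], 6.5],
    [[8.5, -2, -1.5], [0, 0, 0], 6.5],
    [[11.5, -2.7, -1.5], [0, 0, 0], 6.5],
    [[13.7, -3.2, -1.5], [0, 0, 0], 6.5],
    [[14.8, -3.5, -1.5], [0, 0, 0], 6.5],
    [[15.2, -3.6, -1.5], [0, 0, 0], 6.5],
    [[15.2, -3.6, -1.5], [0, 0, 0], 6.5],
  ],
)

```text
t: 6.03
eef_pos: [0.4608, -0.0928, 0.1416]
tool_rot: [0.0, 1.0, -0.0, 0.001]
ft_force: [-0.1, -0.8, 0.9]
opening: 0.065
```

Run:
```python
from h import *
c=robot.calibration("wrist");im=robot.get_image("wrist");cv2.imwrite("pics/w5.png",im[:,:,::-1])
c2=robot.calibration("top");t=robot.get_image("top")
s=robot.read_state();print(s['t'],s['eef_pos'],s['opening'])
for b in blobs(im,"dark"):
  if b[0][1]<230:print(b[0],b[1],ray(c,b[0],.042))
for b in blobs(t,"red"):print(b[0],b[1][4],ray(c2,b[0],.049).round(4))
cv2.imwrite("pics/t5.png",t[:,:,::-1])
```

```text
6.1333 [ 0.46231184 -0.0921325   0.14153042] 0.06481324275908527
[348.  170.1] 407 [0.6292 0.0854 0.049 ]
[411.9 180.3] 629 [ 0.6039 -0.0492  0.049 ]
[283.5 225.7] 301 [0.5133 0.2237 0.049 ]
[379.5 232.4] 108 [0.4948 0.0241 0.049 ]
[209.9 292. ] 326 [0.3805 0.3754 0.049 ]
```

View pics/w5.png

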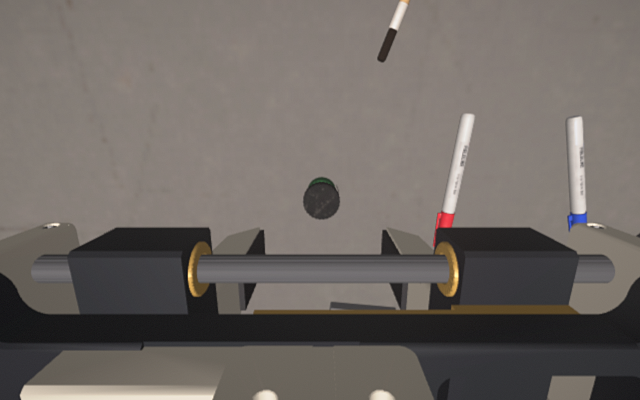

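View pics/t5.png

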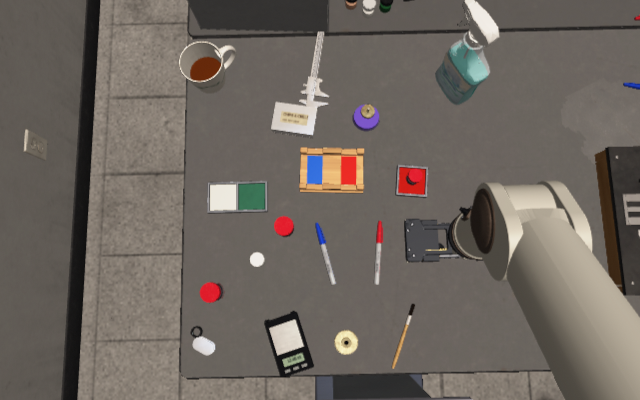

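Run:
```python
from h import *
c=robot.calibration("wrist");print(ray(c,(321,200),.042),ray(robot.calibration("top"),(415.3,176.5),.049))
t=robot.get_image("top");cv2.imwrite("pics/c6.png",cv2.resize(t[155:205,380:440,::-1],None,fx=10,fy=10))
go([.455,-.091,.037],np.pi)
```

```text
[ 0.454299   -0.09290038  0.042     ] [ 0.61197398 -0.05679906  0.049     ]
d_cm [ 0.75  0.1  10.43] rot [0.    0.002 0.001]
```

View pics/c6.png

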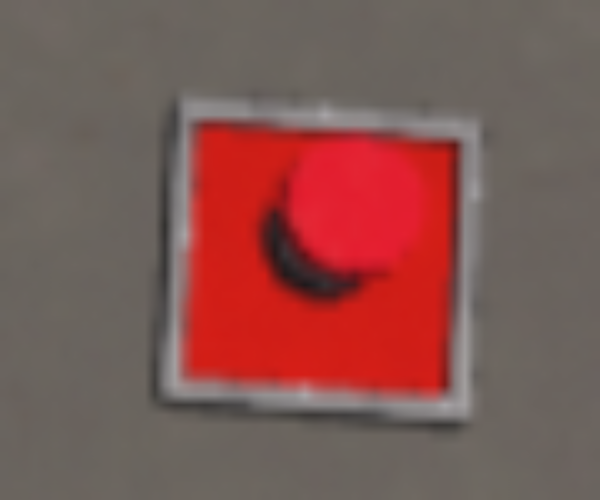

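Call:
send_rows(
  motion=[
    [[0.7, 0.1, 1.5], [0, 0, 0], 6.5],
    [[0.7, 0.1, 4.5], [0, 0, 0], 6.5],
    [[0.7, 0.1, 7.0], [0, 0, 0], 6.5],
    [[0.7, 0.1, 9.0], [0, 0, 0], 6.5],
    [[0.7, 0.1, 10.0], [0, 0, 0], 6.5],
    [[0.7, 0.1, 10.3], [0, 0, 0], 6.5],
    [[0.7, 0.1, 10.4], [0, 0, 0], 6.5],
    [[0.7, 0.1, 10.4], [0, 0, 0], 4.5],
  ],
)

```text
t: 6.85
eef_pos: [0.4543, -0.0912, 0.0373]
tool_rot: [-0.0, 1.0, 0.0, 0.0]
ft_force: [-0.2, 0.3, 0.2]
opening: 0.0617
```

Call:
send_rows(
  motion=[
    [[0, 0, 0], [0, 0, 0], 2.0],
    [[0, 0, 0], [0, 0, 0], 2.0],
    [[0, 0, 0], [0, 0, 0], 2.0],
    [[0, 0, 0], [0, 0, 0], 2.0],
    [[0, 0, 0], [0, 0, 0], 2.0],
    [[0, 0, 0], [0, 0, 0], 2.0],
    [[0, 0, 0], [0, 0, 0], 2.0],
    [[0, 0, 0], [0, 0, 0], 2.0],
  ],
  newtons=15,
)

```text
t: 7.52
eef_pos: [0.4536, -0.0917, 0.0373]
tool_rot: [-0.0, 1.0, -0.0, 0.0]
ft_force: [-1.7, -0.7, 5.6]
opening: 0.0292
```

Run:
```python
from h import *
s=robot.read_state();print(s['t'],s['eef_pos'],s['opening'],s['ft_force'])
go([.5855,.297,.14],np.pi)
```

```text
7.5167 [ 0.45364694 -0.09165299  0.0372916 ] 0.02922911680986868 [-1.72315721 -0.70261834  5.59394505]
d_cm [-13.2   38.86 -10.28] rot [-0.     0.001  0.   ]
```

Call:
send_rows(
  motion=[
    [[0, 0, -2], [0, 0, 0], 2.0],
    [[0, 0, -5], [0, 0, 0], 2.0],
    [[-0.5, 1.2, -8], [0, 0, 0], 2.0],
    [[-1.4, 4, -9.5], [0, 0, 0], 2.0],
    [[-2.5, 7.2, -10.3], [0, 0, 0], 2.0],
    [[-3.7, 10.8, -10.3], [0, 0, 0], 2.0],
    [[-4.9, 14.4, -10.3], [0, 0, 0], 2.0],
    [[-6.1, 18, -10.3], [0, 0, 0], 2.0],
  ],
)

```text
t: 8.18
eef_pos: [0.5146, 0.0899, 0.1402]
tool_rot: [0.0, 1.0, -0.0, 0.0]
ft_force: [0.9, -0.0, 0.5]
opening: 0.0292
```

Call:
send_rows(
  motion=[
    [[-1.2, 3.6, 0], [0, 0, 0], 2.0],
    [[-2.4, 7.2, 0], [0, 0, 0], 2.0],
    [[-3.6, 10.8, 0], [0, 0, 0], 2.0],
    [[-4.8, 14.2, 0], [0, 0, 0], 2.0],
    [[-5.9, 17.2, 0], [0, 0, 0], 2.0],
    [[-6.7, 19.5, 0], [0, 0, 0], 2.0],
    [[-7.1, 20.7, 0], [0, 0, 0], 2.0],
    [[-7.1, 20.9, 0], [0, 0, 0], 2.0],
  ],
)

```text
t: 8.85
eef_pos: [0.5846, 0.3009, 0.1394]
tool_rot: [-0.002, 1.0, 0.001, -0.0]
ft_force: [-0.6, -0.8, -0.1]
opening: 0.0292
```

Run:
```python
from h import *
for i in range(3): im=robot.get_image("wrist")
cv2.imwrite("pics/w7.png",im[:,:,::-1])
s=robot.read_state();print(s['t'],s['eef_pos'],s['opening'],s['ft_force'])
go([.5855,.297,.0445],np.pi)
```

```text
9.0 [0.58484029 0.29547493 0.13925595] 0.029397545077992124 [-0.52707977 -0.03513692  0.66036267]
d_cm [-0.08  0.17  9.48] rot [-0.002 -0.001 -0.001]
```

View pics/w7.png

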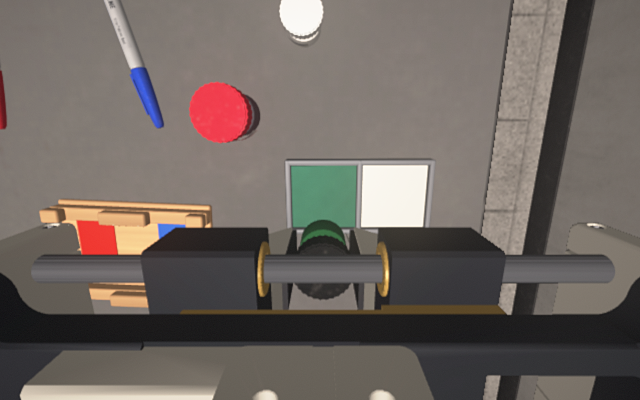

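Call:
send_rows(
  motion=[
    [[0, 0.1, 1], [0, 0, 0], 2.0],
    [[0, 0.1, 3], [0, 0, 0], 2.0],
    [[0, 0.1, 5.2], [0, 0, 0], 2.0],
    [[0, 0.1, 7], [0, 0, 0], 2.0],
    [[0, 0.1, 8.3], [0, 0, 0], 2.0],
    [[0, 0.1, 9], [0, 0, 0], 2.0],
    [[0, 0.1, 9.3], [0, 0, 0], 2.0],
    [[0, 0.1, 9.4], [0, 0, 0], 2.0],
  ],
)

```text
t: 9.67
eef_pos: [0.5853, 0.2981, 0.0456]
tool_rot: [0.0, 1.0, -0.0, -0.0]
ft_force: [0.5, -0.6, -0.7]
opening: 0.0293
```

Call:
send_rows(
  motion=[
    [[0, 0, 0.05], [0, 0, 0], 2.0],
    [[0, 0, 0.1], [0, 0, 0], 3.3],
    [[0, 0, 0.1], [0, 0, 0], 4.5],
    [[0, 0, 0.1], [0, 0, 0], 5.5],
    [[0, 0, 0.1], [0, 0, 0], 6],
    [[0, 0, -1], [0, 0, 0], 6],
    [[0, 0, -4], [0, 0, 0], 6],
    [[0, 0, -8], [0, 0, 0], 6],
  ],
)

```text
t: 10.33
eef_pos: [0.5828, 0.2972, 0.124]
tool_rot: [-0.0, 1.0, -0.001, -0.003]
ft_force: [1.7, 0.6, -0.3]
opening: 0.0596
```

Run:
```python
from h import *
for i in range(2): im=robot.get_image("wrist")
cv2.imwrite("pics/w8.png",im[:,:,::-1])
s=robot.read_state();print(s['t'],s['eef_pos'],s['opening'],s['joints'])
go([.4445,.2822,.14],np.pi/2)
go([.4445,.2822,.14],-np.pi/2)
```

```text
10.4333 [0.58935085 0.30158786 0.13385238] 0.0597846767314642 [-0.23503526  0.63402781 -0.3948088   1.61987182  0.28832407  0.93306262
  0.8403442 ]
d_cm [14.48 -1.93 -0.78] rot [0.013 0.004 1.571]
d_cm [14.48 -1.93 -0.78] rot [-0.004  0.013 -1.57 ]
```

View pics/w8.png

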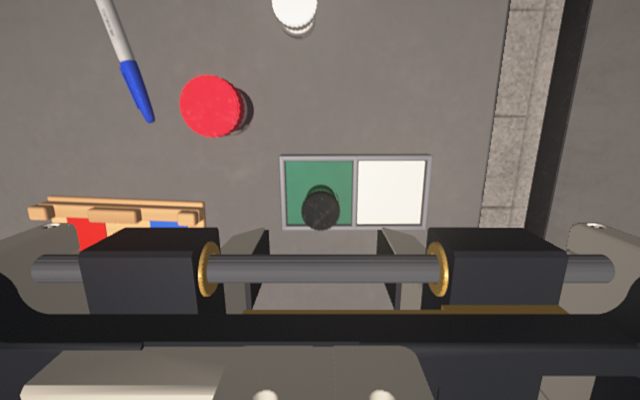

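Call:
send_rows(
  motion=[
    [[2, -0.3, -0.8], [0, 0, -0.1], 6],
    [[4, -0.6, -0.8], [0, 0, -0.2], 6],
    [[6, -0.9, -0.8], [0, 0, -0.32], 6],
    [[8, -1.2, -0.8], [0, 0, -0.44], 6],
    [[10, -1.5, -0.8], [0, 0, -0.56], 6],
    [[12, -1.7, -0.8], [0, 0, -0.68], 6],
    [[13.5, -1.9, -0.8], [0, 0, -0.8], 6],
    [[14.5, -1.9, -0.8], [0, 0, -0.92], 6],
  ],
)

```text
t: 11.1
eef_pos: [0.4386, 0.2791, 0.1345]
tool_rot: [-0.447, 0.894, -0.001, -0.0]
ft_force: [0.1, 0.4, -0.4]
opening: 0.06
```

Run:
```python
from h import *
s=robot.read_state();print(s['t'],s['eef_pos'],s['opening'],s['joints'])
go([.4445,.2822,.14],-np.pi/2)
```

```text
11.1 [0.43861644 0.27913713 0.13451397] 0.06002327523162563 [-0.0824777   0.4725701  -0.66064619  1.96527406  0.38887096  0.83174858
  1.54072497]
d_cm [-0.6  -0.29 -0.55] rot [-0.001 -0.001 -0.644]
```

Run:
```python
from h import *
c=robot.calibration("wrist");im=robot.get_image("wrist");cv2.imwrite("pics/w9.png",im[:,:,::-1])
for b in blobs(im,"white",300):print('w',b[0],b[1],ray(c,b[0],.042))
s=robot.read_state();print(s['eef_pos'])
yaw=np.arctan2(-.8,-.6)
go([.4445,.2822,.037],yaw)
```

```text
w [219.2  45.6] [185   1  65  98 579] [0.42308259 0.14371508 0.042     ]
w [441.7  30.7] [ 390    0  105   80 5047] [0.29720847 0.2270628  0.042     ]
w [558.4 188.6] [ 536  163   44   54 1907] [0.28304209 0.37379981 0.042     ]
w [319.5 215.9] [ 301  198   38   36 1052] [0.44178232 0.28173926 0.042     ]
[0.43716554 0.27945927 0.13437591]
d_cm [-0.67 -0.43  9.74] rot [-0.    -0.001  0.008]
```

View pics/w9.png

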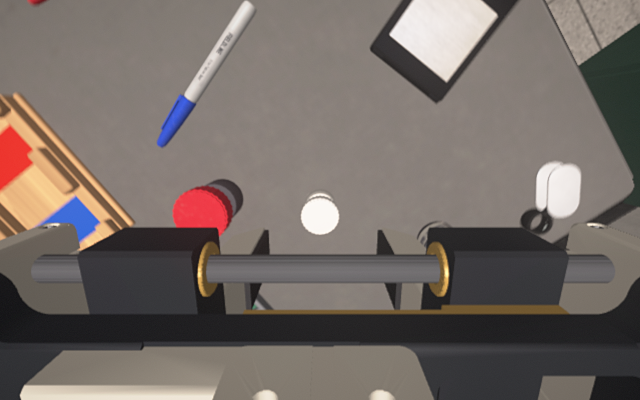

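Call:
send_rows(
  motion=[
    [[-0.6, -0.4, 1.5], [0, 0, 0], 6],
    [[-0.6, -0.4, 4], [0, 0, 0], 6],
    [[-0.6, -0.4, 6.5], [0, 0, 0], 6],
    [[-0.6, -0.4, 8.5], [0, 0, 0], 6],
    [[-0.6, -0.4, 9.4], [0, 0, 0], 6],
    [[-0.6, -0.4, 9.7], [0, 0, 0], 6],
    [[-0.6, -0.4, 9.7], [0, 0, 0], 6],
    [[-0.6, -0.4, 9.7], [0, 0, 0], 4.5],
  ],
)

```text
t: 11.82
eef_pos: [0.4478, 0.2826, 0.0379]
tool_rot: [-0.444, 0.896, 0.0, 0.001]
ft_force: [0.0, 0.4, 1.0]
opening: 0.0569
```

Call:
send_rows(
  motion=[
    [[0, 0, 0], [0, 0, 0], 2.0],
    [[0, 0, 0], [0, 0, 0], 2.0],
    [[0, 0, 0], [0, 0, 0], 2.0],
    [[0, 0, 0], [0, 0, 0], 2.0],
    [[0, 0, 0], [0, 0, 0], 2.0],
    [[0, 0, 0], [0, 0, 0], 2.0],
    [[0, 0, 0], [0, 0, 0], 2.0],
    [[0, 0, 0], [0, 0, 0], 2.0],
  ],
  newtons=15,
)

```text
t: 12.48
eef_pos: [0.4474, 0.2821, 0.0373]
tool_rot: [-0.444, 0.896, -0.0, 0.0]
ft_force: [-0.4, -0.8, 6.8]
opening: 0.0288
```

Run:
```python
from h import *
s=robot.read_state();print(s['t'],s['eef_pos'],s['opening'],s['ft_force'])
yaw=np.arctan2(-.8,-.6)
go([.585,.3605,.14],yaw)
```

```text
12.4833 [0.44739711 0.28214282 0.03731594] 0.02883496724541908 [-0.36515233 -0.83162934  6.76205516]
d_cm [-14.58  -6.21 -10.26] rot [-0.     0.001 -0.007]
```

Call:
send_rows(
  motion=[
    [[0, 0, -2], [0, 0, 0], 2.0],
    [[0, 0, -5], [0, 0, 0], 2.0],
    [[-0.5, -0.2, -8], [0, 0, 0], 2.0],
    [[-2, -0.9, -9.5], [0, 0, 0], 2.0],
    [[-4.5, -1.9, -10.3], [0, 0, 0], 2.0],
    [[-7.5, -3.2, -10.3], [0, 0, 0], 2.0],
    [[-10.5, -4.4, -10.3], [0, 0, 0], 2.0],
    [[-12.5, -5.3, -10.3], [0, 0, 0], 2.0],
  ],
)

```text
t: 13.15
eef_pos: [0.5672, 0.3502, 0.1399]
tool_rot: [-0.444, 0.896, 0.0, 0.001]
ft_force: [0.5, 0.5, -1.0]
opening: 0.0287
```

Call:
send_rows(
  motion=[
    [[-1.4, -0.6, 0], [0, 0, 0], 2.0],
    [[-2.0, -0.9, 0], [0, 0, 0], 2.0],
    [[-2.1, -0.9, 0], [0, 0, 0], 2.0],
    [[-2.1, -0.9, 0], [0, 0, 0], 2.0],
    [[-2.1, -0.9, 1], [0, 0, 0], 2.0],
    [[-2.1, -0.9, 2.5], [0, 0, 0], 2.0],
    [[-2.1, -0.9, 3.7], [0, 0, 0], 2.0],
    [[-2.1, -0.9, 4], [0, 0, 0], 2.0],
  ],
)

```text
t: 13.82
eef_pos: [0.5827, 0.3585, 0.0961]
tool_rot: [-0.444, 0.896, -0.001, -0.003]
ft_force: [0.7, -0.8, -0.7]
opening: 0.0289
```

Run:
```python
from h import *
for i in range(2): im=robot.get_image("wrist")
cv2.imwrite("pics/w10.png",im[:,:,::-1])
s=robot.read_state();print(s['t'],s['eef_pos'],s['opening'],s['joints'])
go([.5855,.3605,.0445],np.arctan2(-.8,-.6))
```

```text
13.9167 [0.58348846 0.35950774 0.09774752] 0.02900020413752898 [-0.20707908  0.76691709 -0.57813688  1.55077026  0.47667377  0.97182742
  1.56012363]
d_cm [-0.22 -0.11  5.32] rot [ 0.001 -0.003 -0.007]
```

View pics/w10.png

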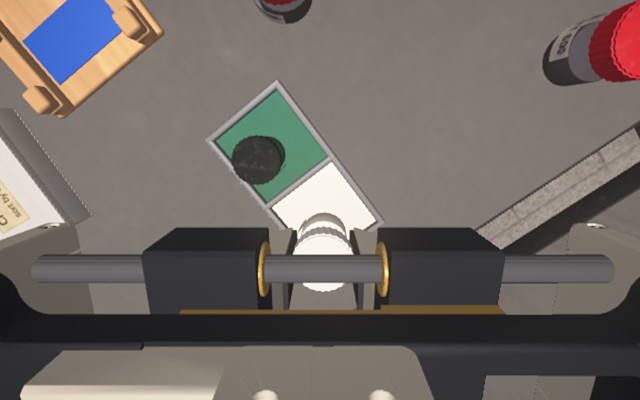

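Call:
send_rows(
  motion=[
    [[-0.2, 0, 1], [0, 0, 0], 2.0],
    [[-0.2, 0, 2.5], [0, 0, 0], 2.0],
    [[-0.2, 0, 3.8], [0, 0, 0], 2.0],
    [[-0.2, 0, 4.6], [0, 0, 0], 2.0],
    [[-0.2, 0, 5.0], [0, 0, 0], 2.0],
    [[-0.2, 0, 5.1], [0, 0, 0], 2.0],
    [[-0.2, 0, 5.1], [0, 0, 0], 2.0],
    [[-0.2, 0, 5.1], [0, 0, 0], 2.0],
  ],
)

```text
t: 14.58
eef_pos: [0.5863, 0.3625, 0.0493]
tool_rot: [-0.444, 0.896, 0.0, 0.0]
ft_force: [1.0, 0.4, -0.0]
opening: 0.0287
```

Run:
```python
from h import *
s=robot.read_state();print(s['t'],s['eef_pos'],s['opening'],s['ft_force'])
```

```text
14.5833 [0.58627601 0.36252988 0.04932792] 0.028675691377297394 [ 1.04600587  0.43119398 -0.00811633]
```

Still 4 mm high; lower the rest, then release.

Call:
send_rows(
  motion=[
    [[0.1, 0, 0.2], [0, 0, 0], 2.0],
    [[0.1, 0, 0.4], [0, 0, 0], 2.0],
    [[0.1, 0, 0.5], [0, 0, 0], 2.0],
    [[0.1, 0, 0.5], [0, 0, 0], 2.0],
    [[0.1, 0, 0.5], [0, 0, 0], 3.3],
    [[0.1, 0, 0.5], [0, 0, 0], 4.5],
    [[0.1, 0, 0.5], [0, 0, 0], 5.5],
    [[0.1, 0, 0.5], [0, 0, 0], 6],
  ],
)

```text
t: 15.25
eef_pos: [0.5854, 0.3613, 0.0437]
tool_rot: [-0.444, 0.896, 0.0, -0.0]
ft_force: [-0.0, 0.1, -0.2]
opening: 0.0483
```

Run:
```python
from h import *
s=robot.read_state();print(s['t'],s['eef_pos'],s['opening'],s['ft_force'],s['joints'])
```

```text
15.25 [0.58535184 0.36129289 0.04374246] 0.04825480613730262 [-0.03155549  0.14049463 -0.19492185] [-0.22908402  0.83513374 -0.54496108  1.56277594  0.5167299   0.89116706
  1.53256246]
```

Call:
send_rows(
  motion=[
    [[0, 0, -0.5], [0, 0, 0], 6],
    [[0, 0, -2], [0, 0, 0], 6],
    [[0, 0, -5], [0, 0, 0], 6],
    [[0, 0, -8.5], [0, 0, 0], 6],
    [[0, 0, -11], [0, 0, 0], 6],
    [[0, 0, -12.5], [0, 0, 0.1], 6],
    [[0, 0, -13], [0, 0, 0.2], 6],
    [[0, 0, -13], [0, 0, 0.3], 6],
  ],
)

```text
t: 15.92
eef_pos: [0.5867, 0.3626, 0.1784]
tool_rot: [-0.303, 0.953, 0.001, 0.003]
ft_force: [0.7, -0.1, -0.2]
opening: 0.0599
```

Run:
```python
from h import *
for i in range(2): im=robot.get_image("wrist")
cv2.imwrite("pics/w11.png",im[:,:,::-1])
s=robot.read_state();print(s['t'],s['eef_pos'],s['opening'],s['joints'])
# marker: axis at 14.1deg from world x -> tool x at 180+14.1
go([.4577,.1382,.12],np.radians(194.1))
```

```text
16.0167 [0.58583507 0.36190738 0.17623968] 0.05986668192963217 [-0.22649744  0.66542526 -0.55120101  1.50463744  0.37703931  1.07584025
  1.32825462]
d_cm [ 23.44 -10.77   5.57] rot [-0.     0.003  0.373]
```

View pics/w11.png

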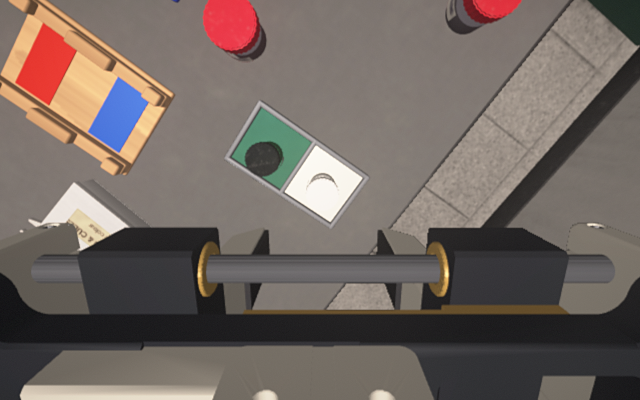

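Call:
send_rows(
  motion=[
    [[1.5, -0.7, 0.5], [0, 0, 0.04], 4],
    [[4.5, -2, 1.2], [0, 0, 0.08], 4],
    [[8, -3.6, 2], [0, 0, 0.14], 4],
    [[11.5, -5.2, 3], [0, 0, 0.2], 4],
    [[15, -6.8, 4], [0, 0, 0.27], 4],
    [[18.5, -8.4, 5], [0, 0, 0.33], 4],
    [[21.5, -9.8, 5.5], [0, 0, 0.37], 4],
    [[23.2, -10.6, 5.6], [0, 0, 0.37], 4],
  ],
)

```text
t: 16.68
eef_pos: [0.4549, 0.136, 0.1168]
tool_rot: [-0.124, 0.992, -0.001, -0.002]
ft_force: [-0.7, -0.5, 0.4]
opening: 0.0399
```

```bash
cat >> h.py <<'E'
def marker(im,c,name):
    h=cv2.cvtColor(im,cv2.COLOR_RGB2HSV);H,S,V=[h[...,i].astype(int) for i in range(3)]
    col=(S>140)&(V>60)&(((H<8)|(H>172)) if name=='red' else ((H>105)&(H<130)))
    m=((col|((S<40)&(V>150)))&(np.arange(400)[:,None]<226)).astype(np.uint8)
    m=cv2.morphologyEx(m,cv2.MORPH_CLOSE,np.ones((7,7),np.uint8))
    cs,_=cv2.findContours(m,0,1);out=[]
    for k in cs:
        if cv2.contourArea(k)<150: continue
        pts=np.array([ray(c,p,.007)[:2] for p in k[:,0]]).astype(np.float32)*1000
        r=cv2.minAreaRect(pts);b=cv2.boxPoints(r);e=b[1]-b[0];f=b[2]-b[1];u=e if e@e>f@f else f;u=u*np.sign(u[0])
        out.append((np.round(r[0],1),np.round(r[1],1),round(float(np.degrees(np.arctan2(u[1],u[0]))),1)))
    return out
E
python3 - <<'E'
from h import *
for i in range(3): c=robot.calibration("wrist");im=robot.get_image("wrist")
cv2.imwrite("pics/w12.png",im[:,:,::-1])
print(*marker(im,c,'blue'),sep='\n')
s=robot.read_state();print(s['t'],s['eef_pos'],s['opening'])
go([.457,.1382,.0265],np.radians(194.1))
t=robot.get_image("top");cv2.imwrite("pics/c12.png",cv2.resize(t[170:220,200:275,::-1],None,fx=8,fy=8))
c=robot.calibration("top")
for b in blobs(t,"dark"):
  if 200<b[0][0]<275 and 170<b[0][1]<220: print(b[0],b[1],ray(c,b[0],.049))
E
```

```text
(array([429.5, 133.8]), array([84.8, 10.2]), 14.3)
(array([429.9,  28.1]), array([10.3, 89.2]), -5.6)
(array([291.2, 231.7]), array([35.5, 59.8]), -73.0)
16.8333 [0.4576568  0.13862208 0.11809402] 0.04010114748867519
d_cm [ 0.07 -0.02  9.16] rot [-0.001 -0.001  0.005]
[248.7 191.4] [242 185  15  14 140] [0.58786505 0.29660074 0.049     ]
```

View pics/w12.png

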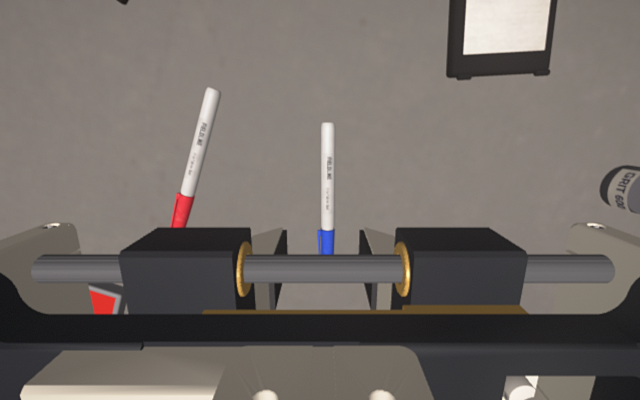

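View pics/c12.png

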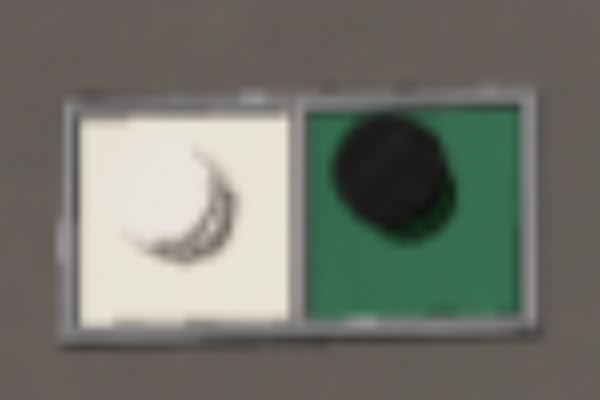

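Call:
send_rows(
  motion=[
    [[0.1, 0, 1.5], [0, 0, 0], 4],
    [[0.1, 0, 4], [0, 0, 0], 4],
    [[0.1, 0, 6.3], [0, 0, 0], 4],
    [[0.1, 0, 8], [0, 0, 0], 4],
    [[0.1, 0, 8.6], [0, 0, 0], 4],
    [[0.1, 0, 8.8], [0, 0, 0], 4],
    [[0.1, 0, 8.8], [0, 0, 0], 4],
    [[0.1, 0, 8.8], [0, 0, 0], 4],
  ],
)

```text
t: 17.55
eef_pos: [0.4582, 0.141, 0.0307]
tool_rot: [-0.125, 0.992, 0.0, 0.001]
ft_force: [0.2, -0.1, -0.0]
opening: 0.0403
```

Run:
```python
from h import *
im=robot.get_image("wrist")
cv2.imwrite("pics/w13.png",im[:,:,::-1])
s=robot.read_state();print(s['t'],s['eef_pos'],s['opening'],s['ft_force'])
```

```text
17.6 [0.45832304 0.14076646 0.03090747] 0.04039441156654739 [ 0.20401433  0.27929448 -0.62463693]
```

View pics/w13.png

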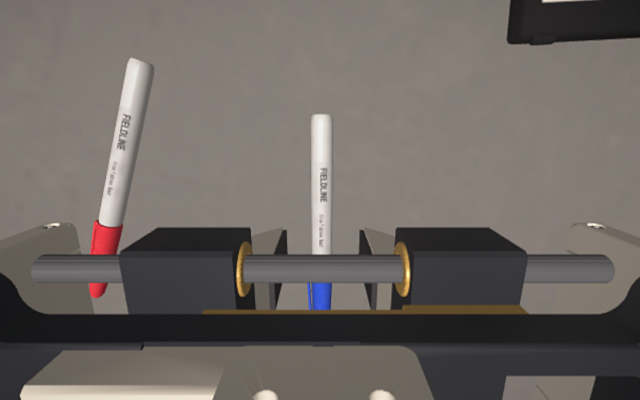

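Call:
send_rows(
  motion=[
    [[0, 0, 0.2], [0, 0, 0], 4],
    [[0, 0, 0.4], [0, 0, 0], 4],
    [[0, 0, 0.4], [0, 0, 0], 3],
    [[0, 0, 0.4], [0, 0, 0], 1.5],
    [[0, 0, 0.4], [0, 0, 0], 0.6],
    [[0, 0, 0.4], [0, 0, 0], 0.6],
    [[0, 0, 0.4], [0, 0, 0], 0.6],
    [[0, 0, 0.4], [0, 0, 0], 0.6],
  ],
  newtons=12,
)

```text
t: 18.27
eef_pos: [0.4573, 0.14, 0.0259]
tool_rot: [-0.125, 0.992, 0.0, 0.0]
ft_force: [-0.3, -0.3, 0.5]
opening: 0.0119
```

Call:
send_rows(
  motion=[
    [[0, 0, 0], [0, 0, 0], 0.6],
    [[0, 0, 0], [0, 0, 0], 0.6],
    [[0, 0, 0], [0, 0, 0], 0.6],
    [[0, 0, -1], [0, 0, 0], 0.6],
    [[0, 0, -3], [0, 0, 0], 0.6],
    [[0, 0, -6], [0, 0, 0], 0.6],
    [[0, 0, -8], [0, 0, 0], 0.6],
    [[0, 0, -9], [0, 0, 0], 0.6],
  ],
)

```text
t: 18.93
eef_pos: [0.4586, 0.1406, 0.1188]
tool_rot: [-0.125, 0.992, 0.0, 0.002]
ft_force: [-0.6, -0.3, -0.0]
opening: 0.0117
```

Run:
```python
from h import *
im=robot.get_image("wrist")
cv2.imwrite("pics/w14.png",im[:,:,::-1])
s=robot.read_state();print(s['t'],s['eef_pos'],s['opening'],s['ft_force'])
go([.6425,.157,.1],np.radians(178))
s=robot.get_image("side");cv2.imwrite("pics/s14.png",cv2.resize(s[130:290,200:440,::-1],None,fx=3,fy=3))
```

```text
18.9833 [0.45919814 0.14067907 0.11942314] 0.01150087987647786 [ 0.34599018 -0.17691182  1.55033973]
d_cm [-18.15  -2.96   2.04] rot [0.    0.005 0.285]
```

View pics/w14.png

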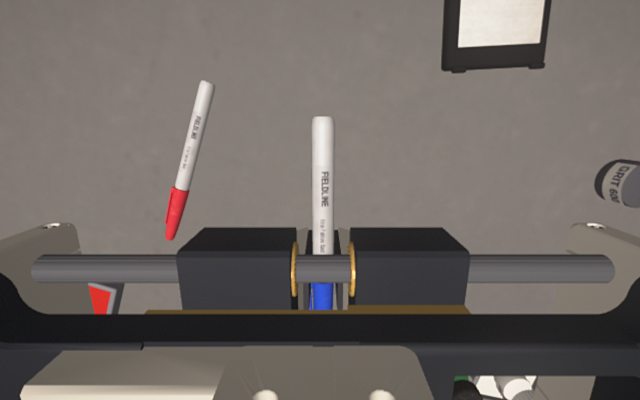

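View pics/s14.png

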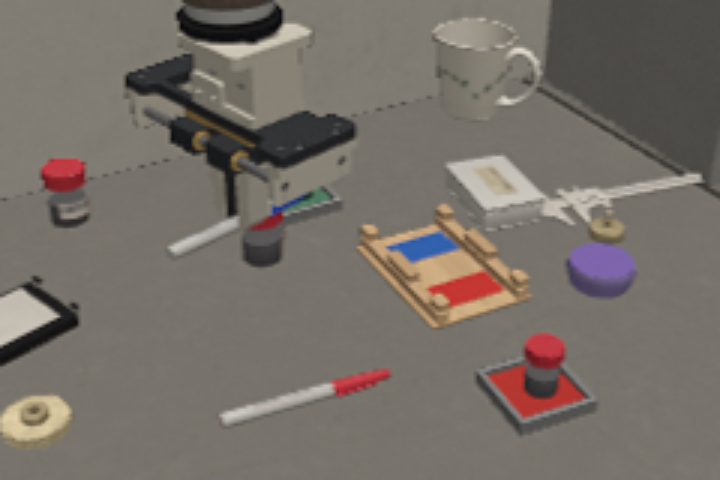

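Call:
send_rows(
  motion=[
    [[-1, -0.2, 0], [0, 0, 0.03], 0.6],
    [[-3.5, -0.6, 0], [0, 0, 0.08], 0.6],
    [[-7, -1.2, 0], [0, 0, 0.14], 0.6],
    [[-10.5, -1.7, 0.5], [0, 0, 0.2], 0.6],
    [[-14, -2.3, 1], [0, 0, 0.26], 0.6],
    [[-16.8, -2.8, 1.5], [0, 0, 0.285], 0.6],
    [[-18, -2.95, 1.9], [0, 0, 0.285], 0.6],
    [[-18.1, -2.95, 2], [0, 0, 0.285], 0.6],
  ],
)

```text
t: 19.7
eef_pos: [0.6419, 0.1555, 0.0924]
tool_rot: [0.019, 1.0, -0.0, -0.001]
ft_force: [0.9, 0.2, -0.7]
opening: 0.0118
```

Run:
```python
from h import *
for i in range(3):im=robot.get_image("wrist")
cv2.imwrite("pics/w15.png",im[:,:,::-1])
s=robot.read_state();print(s['t'],s['eef_pos'],s['opening'],s['ft_force'])
go([.6425,.157,.043],np.radians(178))
s=robot.get_image("side");cv2.imwrite("pics/s15.png",cv2.resize(s[130:290,200:440,::-1],None,fx=3,fy=3))
```

```text
19.85 [0.63825051 0.15615367 0.09378632] 0.01141976427602035 [ 0.10991916  0.39056294 -0.29585435]
d_cm [-0.44  0.1   5.08] rot [-0.001 -0.004  0.   ]
```

View pics/w15.png

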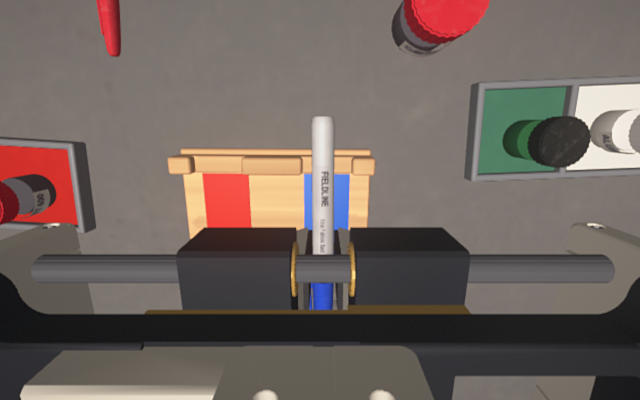

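View pics/s15.png

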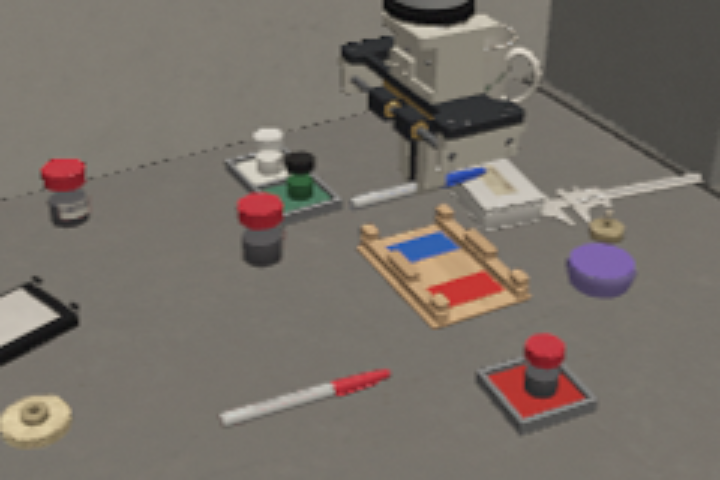

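Call:
send_rows(
  motion=[
    [[-0.2, 0.1, 0.7], [0, 0, 0], 0.6],
    [[-0.4, 0.1, 1.8], [0, 0, 0], 0.6],
    [[-0.4, 0.1, 3], [0, 0, 0], 0.6],
    [[-0.4, 0.1, 4], [0, 0, 0], 0.6],
    [[-0.4, 0.1, 4.6], [0, 0, 0], 0.6],
    [[-0.4, 0.1, 4.7], [0, 0, 0], 0.6],
    [[-0.4, 0.1, 4.7], [0, 0, 0], 0.6],
    [[-0.4, 0.1, 4.7], [0, 0, 0], 0.6],
  ],
)

```text
t: 20.57
eef_pos: [0.6441, 0.1572, 0.0489]
tool_rot: [0.017, 1.0, 0.0, 0.0]
ft_force: [0.5, -0.1, 0.0]
opening: 0.0117
```

Run:
```python
from h import *
im=robot.get_image("wrist")
cv2.imwrite("pics/w16.png",im[:,:,::-1])
s=robot.read_state();print(s['t'],s['eef_pos'],s['opening'],s['ft_force'])
```

```text
20.6167 [0.64437021 0.1573075  0.04934854] 0.011975910185732672 [0.32327836 0.13444598 0.78562293]
```

View pics/w16.png

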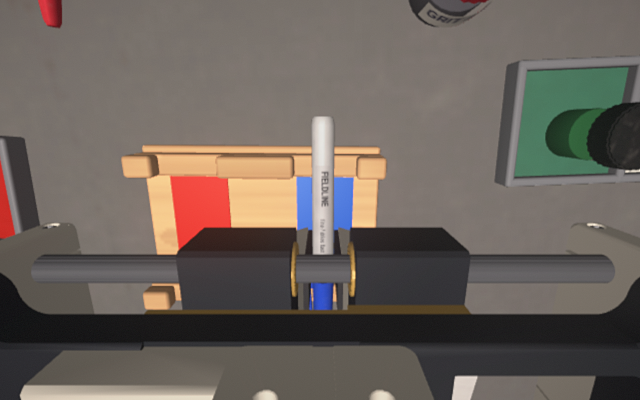

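Over the blue notch pair; lower 7 mm and release gently, rise.

Call:
send_rows(
  motion=[
    [[0, 0, 0.3], [0, 0, 0], 0.6],
    [[0, 0, 0.6], [0, 0, 0], 0.6],
    [[0, 0, 0.7], [0, 0, 0], 0.6],
    [[0, 0, 0.7], [0, 0, 0], 0.6],
    [[0, 0, 0.7], [0, 0, 0], 0.6],
    [[0, 0, 0.7], [0, 0, 0], 1.8],
    [[0, 0, 0.7], [0, 0, 0], 2.4],
    [[0, 0, 0.7], [0, 0, 0], 2.8],
  ],
)

```text
t: 21.28
eef_pos: [0.6439, 0.1571, 0.0418]
tool_rot: [0.017, 1.0, 0.0, -0.0]
ft_force: [0.0, -0.3, 0.1]
opening: 0.0255
```

Run:
```python
from h import *
im=robot.get_image("wrist")
cv2.imwrite("pics/w17.png",im[:,:,::-1])
s=robot.read_state();print(s['t'],s['eef_pos'],s['opening'],s['ft_force'])
```

```text
21.3333 [0.64392591 0.15709117 0.04178329] 0.026886471830576054 [ 0.59914933  0.21268895 -0.11887401]
```

View pics/w17.png

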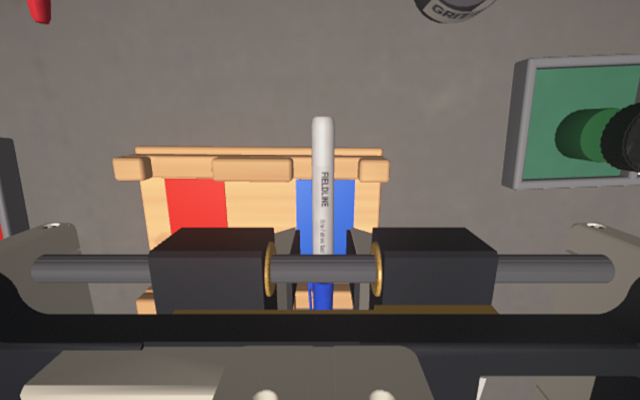

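Call:
send_rows(
  motion=[
    [[0, 0, 0], [0, 0, 0], 3.5],
    [[0, 0, -0.5], [0, 0, 0], 4],
    [[0, 0, -2], [0, 0, 0], 4],
    [[0, 0, -4.5], [0, 0, 0], 4],
    [[0, 0, -7], [0, 0, 0], 4],
    [[1, 0.5, -8], [0, 0, 0], 4],
    [[3.5, -0.5, -8], [0, 0, 0], 4],
    [[6.5, -2.5, -8], [0, 0, 0], 4],
  ],
)

```text
t: 22.0
eef_pos: [0.5789, 0.1386, 0.1242]
tool_rot: [0.016, 1.0, 0.002, 0.003]
ft_force: [0.2, -0.5, -0.1]
opening: 0.0402
```

Run:
```python
from h import *
for i in range(2): im=robot.get_image("wrist")
cv2.imwrite("pics/w18.png",im[:,:,::-1])
s=robot.read_state();print(s['t'],s['eef_pos'],s['opening'],s['ft_force'])
go([.4565,.0235,.12],np.radians(180-5.6))
```

```text
22.1 [0.57096548 0.13117916 0.12080836] 0.039806771859166944 [-0.29884905 -0.5089608  -0.66022287]
d_cm [ 11.06 -11.16   0.22] rot [-0.005 -0.008  0.063]
```

View pics/w18.png

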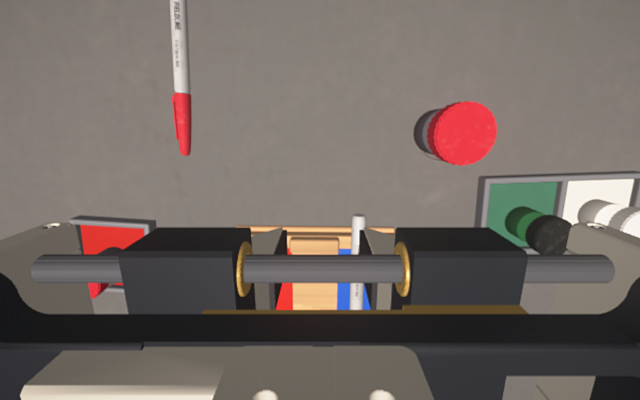

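Call:
send_rows(
  motion=[
    [[1.5, -1.5, 0], [0, 0, 0.02], 4],
    [[4, -4, 0.1], [0, 0, 0.04], 4],
    [[6.5, -6.5, 0.2], [0, 0, 0.06], 4],
    [[9, -8.8, 0.2], [0, 0, 0.063], 4],
    [[10.5, -10.4, 0.2], [0, 0, 0.063], 4],
    [[11.1, -11.1, 0.2], [0, 0, 0.063], 4],
    [[11.2, -11.2, 0.2], [0, 0, 0.063], 4],
    [[11.2, -11.2, 0.2], [0, 0, 0.063], 4],
  ],
)

```text
t: 22.77
eef_pos: [0.4632, 0.0267, 0.1206]
tool_rot: [0.049, 0.999, 0.0, 0.001]
ft_force: [0.7, -0.0, 0.3]
opening: 0.0401
```

Run:
```python
from h import *
for i in range(2): c=robot.calibration("wrist");im=robot.get_image("wrist")
cv2.imwrite("pics/w19.png",im[:,:,::-1])
print(*marker(im,c,'red'),sep='\n')
s=robot.read_state();print(s['t'],s['eef_pos'],s['opening'],s['ft_force'])
go([.4565,.0235,.026],np.radians(180-5.6))
im=robot.get_image("top");cv2.imwrite("pics/t19.png",im[:,:,::-1])
```

```text
(array([433.2,  26.4]), array([12.9, 96.5]), -5.7)
(array([312.1, -31.8]), array([ 7.2, 18.1]), -20.6)
22.8667 [0.46391998 0.02769381 0.12044707] 0.04012661840226057 [-0.41074326 -0.53629886  0.44457553]
d_cm [ 0.72 -0.5   9.44] rot [0.001 0.002 0.001]
```

View pics/w19.png

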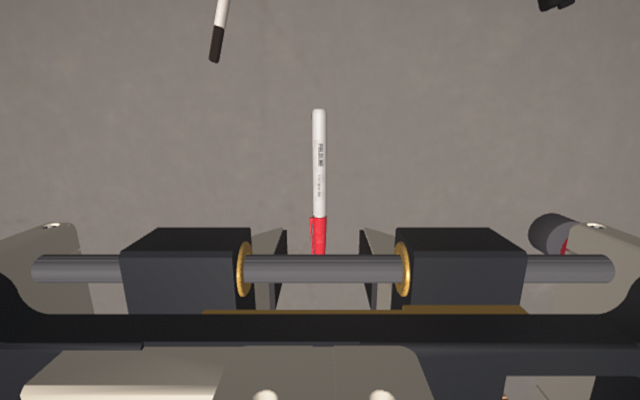

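View pics/t19.png

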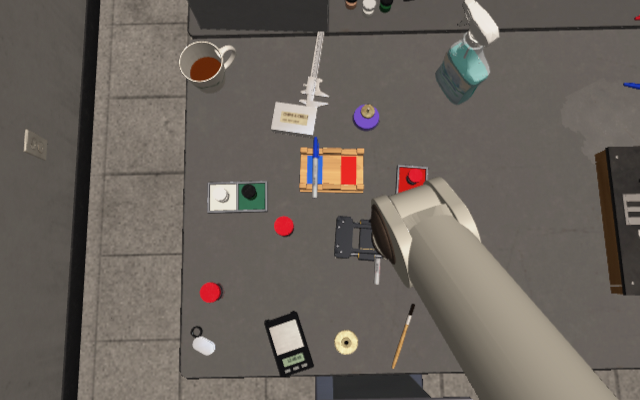

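Call:
send_rows(
  motion=[
    [[0.4, -0.2, 1.5], [0, 0, 0], 4],
    [[0.8, -0.4, 4], [0, 0, 0], 4],
    [[0.8, -0.4, 6.3], [0, 0, 0], 4],
    [[0.8, -0.4, 8], [0, 0, 0], 4],
    [[0.8, -0.4, 8.8], [0, 0, 0], 4],
    [[0.8, -0.4, 9.1], [0, 0, 0], 4],
    [[0.8, -0.4, 9.1], [0, 0, 0], 4],
    [[0.8, -0.4, 9.1], [0, 0, 0], 4],
  ],
)

```text
t: 23.58
eef_pos: [0.4548, 0.0237, 0.0294]
tool_rot: [0.049, 0.999, 0.0, 0.0]
ft_force: [0.3, -0.4, 0.8]
opening: 0.0402
```

Run:
```python
from h import *
im=robot.get_image("wrist")
cv2.imwrite("pics/w20.png",im[:,:,::-1])
s=robot.read_state();print(s['t'],s['eef_pos'],s['opening'],s['ft_force'])
```

```text
23.6333 [0.45495444 0.02352355 0.02967487] 0.03995349318056573 [ 0.55592385 -0.11772003  0.01538501]
```

View pics/w20.png

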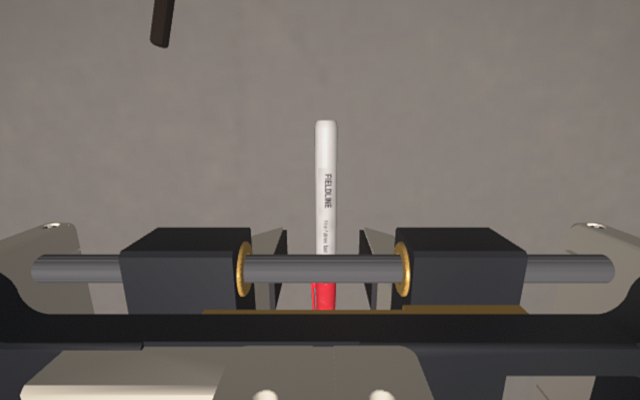

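Call:
send_rows(
  motion=[
    [[0, 0, 0.2], [0, 0, 0], 4],
    [[0, 0, 0.3], [0, 0, 0], 4],
    [[0, 0, 0.3], [0, 0, 0], 3],
    [[0, 0, 0.3], [0, 0, 0], 1.5],
    [[0, 0, 0.3], [0, 0, 0], 0.6],
    [[0, 0, 0.3], [0, 0, 0], 0.6],
    [[0, 0, 0.3], [0, 0, 0], 0.6],
    [[0, 0, 0.3], [0, 0, 0], 0.6],
  ],
  newtons=12,
)

```text
t: 24.3
eef_pos: [0.454, 0.0231, 0.026]
tool_rot: [0.049, 0.999, -0.0, 0.0]
ft_force: [-0.0, 0.2, 2.1]
opening: 0.0116
```

Call:
send_rows(
  motion=[
    [[0, 0, 0], [0, 0, 0], 0.6],
    [[0, 0, 0], [0, 0, 0], 0.6],
    [[0, 0, 0], [0, 0, 0], 0.6],
    [[0, 0, -1], [0, 0, 0], 0.6],
    [[0, 0, -3], [0, 0, 0], 0.6],
    [[0, 0, -6], [0, 0, 0], 0.6],
    [[0, 0, -8], [0, 0, 0], 0.6],
    [[0, 0, -9], [0, 0, 0], 0.6],
  ],
)

```text
t: 24.97
eef_pos: [0.4553, 0.0233, 0.1187]
tool_rot: [0.049, 0.999, 0.0, 0.002]
ft_force: [0.2, 0.3, 0.3]
opening: 0.0119
```

Run:
```python
from h import *
for i in range(2): im=robot.get_image("wrist")
cv2.imwrite("pics/w21.png",im[:,:,::-1])
s=robot.read_state();print(s['t'],s['eef_pos'],s['opening'],s['ft_force'])
go([.6385,.0828,.1],np.radians(178))
```

```text
25.0667 [0.45544524 0.02305523 0.11777598] 0.011720876650599293 [ 0.13974109 -0.23491533  0.12791608]
d_cm [-17.62   7.74   1.85] rot [ 0.     0.004 -0.063]
```

View pics/w21.png

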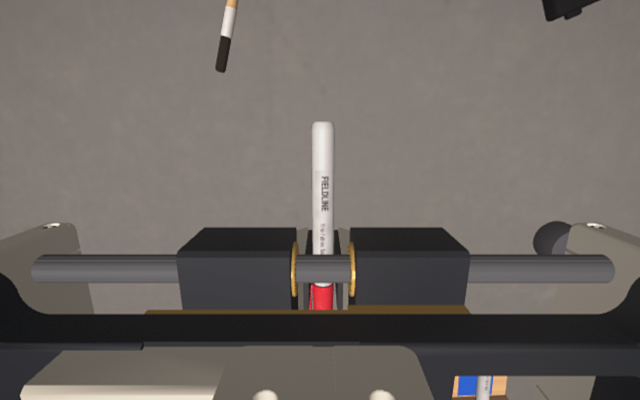

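Call:
send_rows(
  motion=[
    [[-1, 0.5, 0], [0, 0, -0.02], 0.6],
    [[-3.5, 1.5, 0], [0, 0, -0.04], 0.6],
    [[-7, 3, 0], [0, 0, -0.063], 0.6],
    [[-10.5, 4.6, 0.5], [0, 0, -0.063], 0.6],
    [[-14, 6.1, 1], [0, 0, -0.063], 0.6],
    [[-16.5, 7.2, 1.5], [0, 0, -0.063], 0.6],
    [[-17.4, 7.6, 1.8], [0, 0, -0.063], 0.6],
    [[-17.5, 7.7, 1.8], [0, 0, -0.063], 0.6],
  ],
)

```text
t: 25.73
eef_pos: [0.6363, 0.0841, 0.0947]
tool_rot: [0.017, 1.0, 0.0, -0.001]
ft_force: [0.3, -0.3, -1.0]
opening: 0.0117
```

Run:
```python
from h import *
for i in range(3):im=robot.get_image("wrist")
cv2.imwrite("pics/w22.png",im[:,:,::-1])
s=robot.read_state();print(s['t'],s['eef_pos'],s['opening'],s['ft_force'])
go([.6385,.0828,.043],np.radians(178))
```

```text
25.8833 [0.63370455 0.082388   0.09640377] 0.012015561620063534 [-0.15554319 -0.07310382 -0.41643155]
d_cm [-0.5   0.06  5.34] rot [-0.001 -0.003  0.001]
```

View pics/w22.png

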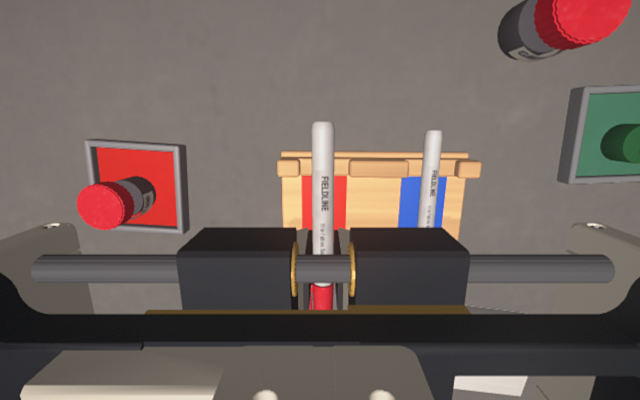

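Call:
send_rows(
  motion=[
    [[-0.1, 0, 0.7], [0, 0, 0], 0.6],
    [[-0.2, 0, 1.8], [0, 0, 0], 0.6],
    [[-0.2, 0, 3], [0, 0, 0], 0.6],
    [[-0.2, 0, 4], [0, 0, 0], 0.6],
    [[-0.2, 0, 4.7], [0, 0, 0], 0.6],
    [[-0.2, 0, 4.9], [0, 0, 0], 0.6],
    [[-0.2, 0, 4.9], [0, 0, 0], 0.6],
    [[-0.2, 0, 4.9], [0, 0, 0], 0.6],
  ],
)

```text
t: 26.55
eef_pos: [0.6377, 0.0827, 0.0488]
tool_rot: [0.017, 1.0, 0.0, -0.0]
ft_force: [0.4, 0.2, -0.4]
opening: 0.0119
```

Run:
```python
from h import *
im=robot.get_image("wrist")
cv2.imwrite("pics/w23.png",im[:,:,::-1])
s=robot.read_state();print(s['t'],s['eef_pos'],s['opening'],s['ft_force'])
```

```text
26.6 [0.63799307 0.08280682 0.04921174] 0.011416474461775848 [-0.22879318 -0.4657727  -0.04833475]
```

View pics/w23.png

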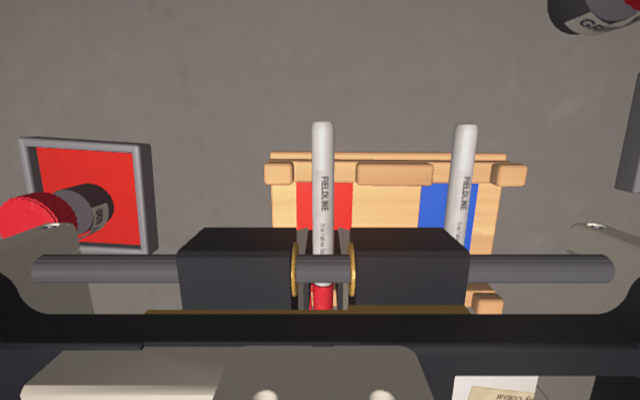

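Call:
send_rows(
  motion=[
    [[0, 0, 0.3], [0, 0, 0], 0.6],
    [[0, 0, 0.6], [0, 0, 0], 0.6],
    [[0, 0, 0.7], [0, 0, 0], 0.6],
    [[0, 0, 0.7], [0, 0, 0], 0.6],
    [[0, 0, 0.7], [0, 0, 0], 0.6],
    [[0, 0, 0.7], [0, 0, 0], 1.8],
    [[0, 0, 0.7], [0, 0, 0], 2.4],
    [[0, 0, 0.7], [0, 0, 0], 2.8],
  ],
)

```text
t: 27.27
eef_pos: [0.6376, 0.0826, 0.0418]
tool_rot: [0.017, 1.0, 0.0, -0.0]
ft_force: [0.6, 0.0, -0.3]
opening: 0.0254
```

Call:
send_rows(
  motion=[
    [[0, 0, 0], [0, 0, 0], 3.5],
    [[0, 0, -0.5], [0, 0, 0], 4],
    [[0, 0, -2], [0, 0, 0], 4],
    [[0, 0, -4.5], [0, 0, 0], 4],
    [[0, 0, -8], [0, 0, 0], 4],
    [[0, 0, -11], [0, 0, 0], 4],
    [[2, -2.5, -13], [0, 0, 0], 4],
    [[5, -6, -13], [0, 0, 0], 4],
  ],
)

```text
t: 27.93
eef_pos: [0.5936, 0.0317, 0.1789]
tool_rot: [0.015, 1.0, 0.002, 0.006]
ft_force: [0.9, -1.5, 0.4]
opening: 0.04
```

Call:
send_rows(
  motion=[
    [[3, -4, 0], [0, 0, 0], 4],
    [[6, -7, 0], [0, 0, 0], 4],
    [[8, -10, 0], [0, 0, 0], 4],
    [[10, -13, 0], [0, 0, 0], 4],
    [[11, -15, 0], [0, 0, 0], 4],
    [[11, -16, 0], [0, 0, 0], 4],
    [[11, -16, 0], [0, 0, 0], 4],
    [[11, -16, 0], [0, 0, 0], 4],
  ],
)

```text
t: 28.6
eef_pos: [0.4743, -0.1281, 0.173]
tool_rot: [0.018, 1.0, 0.0, 0.001]
ft_force: [-0.3, 0.2, -0.2]
opening: 0.0401
```

Run:
```python
from h import *
s=robot.read_state();print(s['t'],s['eef_pos'],s['opening'],s['ft_force'])
t=robot.get_image("top");cv2.imwrite("pics/t24.png",cv2.resize(t[90:240,190:450,::-1],None,fx=3,fy=3))
s=robot.get_image("side");cv2.imwrite("pics/s24.png",cv2.resize(s[140:290,220:460,::-1],None,fx=3.3,fy=3.3))
c=robot.calibration("top")
for n in("purple","dark","white"):
  for b in blobs(t,n):
    if 190<b[0][0]<450 and 90<b[0][1]<240: print(n,b[0],b[1])
h=cv2.cvtColor(t,cv2.COLOR_RGB2HSV)
cap=np.array([219.7,193.7]);print("white cap",ray(c,cap,.049))
```

```text
28.6 [ 0.47434292 -0.12813852  0.17295694] 0.04011949007874063 [-0.33809847  0.22043958 -0.20246911]
purple [365.1 119.4] [353 105  26  25 372]
dark [248.8 191.5] [242 185  14  14 128]
dark [429.5 229. ] [429 209   3  41  45]
white [298.4 113.3] [272  77  54  58 895]
white [222.2 197. ] [210 185  26  26 587]
white cap [0.58431517 0.35789536 0.049     ]
```

View pics/t24.png

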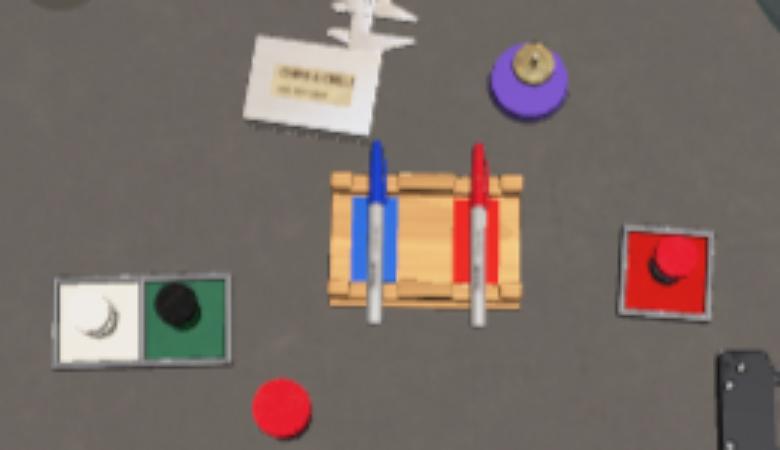

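View pics/s24.png

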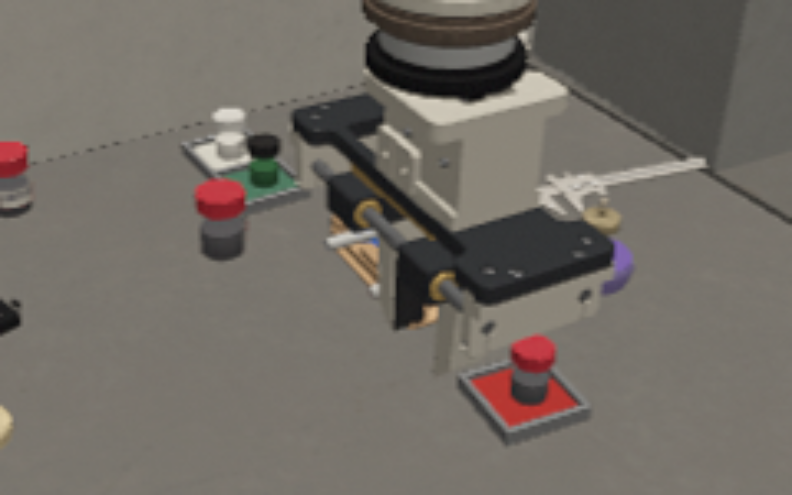

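Run:
```python
from h import *
c=robot.calibration("top");r=np.array([.6405,.120]);x=np.array([.9994,-.035]);y=np.array([.035,.9994])
for n,a,b in(("blue",(377,141),(374,323)),("red",(479,144),(479,326))):
    A,B=[ray(c,(u/3+190,v/3+90),.022)[:2] for u,v in(a,b)];m=(A+B)/2-r
    print(n,np.linalg.norm(A-B).round(3),(m@x).round(4),(m@y).round(4),np.degrees(np.arctan2((A-B)@y,(A-B)@x)).round(1))
for i in range(4): robot.get_image("top")
print(robot.read_state()['t']);robot.close_job()
```

```text
blue 0.136 0.0023 0.0354 -0.1
red 0.136 0.001 -0.04 0.2
28.9
the job is handed in; nothing more can be done
```

I put all three jars and both markers in their places and handed the job in at about 29 s of the 131 s allowed. The smallest of the three red-capped jars is in the red tray. The white and black-capped green jars are in their own bays of the double tray. The markers lie over their own strips in the pen rest.

| Item | Offset from target centre | Limit |
|---|---|---|
| Red jar | within 1 mm | 16 mm |
| Green jar | about 2 mm | 16 mm |
| White jar | about 3 mm | 16 mm |
| Blue marker | 2 mm along, 2 mm across, 0.1° | 22 mm, 13 mm, 16° |
| Red marker | 1 mm along, 2.5 mm across, 0.2° | 22 mm, 13 mm, 16° |

- **How measured:** positions come from the top camera. The white jar's position and the marker end points were read by eye from enlarged pictures, and the red jar's position from one taken shortly after it was placed. No final height or tilt was measured. The jars look upright in the last top and side pictures.
- **Bystanders:** the spirit lamp's position in the top image is unchanged to 0.1 pixel. The tin looks unmoved and nothing came near it, but I did not measure it.
- **Disagreements:** the wrist and top cameras differed by 3–6 mm on where some jars and markers stood at the start, so I used values in between. The arm's settling after moves caused errors of up to about 10 mm, so I corrected before grasping and releasing.

No check failed.

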